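# Set out the desk things round the note pad

## Task

Set out the desk things round the note pad, on sides as the robot sees them and squared up to the pad: the gold box behind the pad with its long side along the pad's far edge, the stapler along the pad's left edge and the tape dispenser along its right edge, each centred on its edge with a gap of 3 cm to the pad. Stand the rubber stamp upright on the middle of the gold box, its base lengthwise along the box. Let go of everything and leave the mug and the card stand where they are.

Things in the scene. Friction and masses are not known exactly. Their poses are not given: they have to be found in the camera images.
- note_pad: Dark purple note pad lying flat and fixed on the right half of the work area, 85 x 100 x 9 mm (x, y, z). Origin at the centre of its underside. +x points away from the robot across its far edge (42.5 mm from the origin), +y points left across its left edge (50 mm from the origin); its yaw lies within 0.2 rad of the robot's axes.
- gold_box_c (a point): Plain closed gold box with a flat top, 43 x 138 x 84 mm (x, y, z) with a 4 mm thick clasp on the -x side besides. Point at its centre, 42 mm above its underside. y runs along its long side; grasp it from above across x (43 mm). Lid does not open. Which way round it stands does not matter. About 0.15 to 0.3 kg.
- stapler_c (a point): Stapler with red top arm and black base, 36 x 152 x 41 mm (x, y, z), does not open. Point at its centre, 20.5 mm above its underside. y runs along its length; the top arm is 22 mm wide across x from 26 to 40 mm above the underside, over the whole length, and can be gripped there; the base is 36 mm wide and 8 mm high. Which way round it lies does not matter.
- tape_dispenser_c (a point): Black tape dispenser, 51 x 121 x 75 mm (x, y, z), 0.27 to 0.53 kg. Point at mid length and width, 37.5 mm up. y along its length, roll toward +y; base 51 mm wide, 20 mm high. The cheeks holding the roll can be gripped across x: centred 25 mm toward +y from the point, 36 mm over their outer faces, 40 mm long, 20 to 60 mm above the underside. Either way round will do.
- rubber_stamp_c (a point): Rubber stamp with wooden handle, standing upright, 74 mm tall. Point on its axis, 37 mm above its underside. Base 28 x 52 mm (x, y), 24 mm high, y along its longer side; round handle head 26 mm in diameter from 44 to 74 mm above the underside, neck 18 mm in diameter below it.
- mug_c (a point): Green mug, 86 mm in diameter, 96 mm tall, with a handle; stands beyond the work, to the right. Point in the middle of the cup, 48 mm up. Leave it alone.
- card_holder_c (a point): Clear card stand with visiting cards, 42 x 96 x 51 mm, stands beyond the work near the monitor. Point at its centre. Leave it alone.
- monitor_edge (a point): Foot of the near edge of the silver monitor, which stands fixed and edge-on to the robot: a solid upright panel about 50 mm thick that runs from this point away from the robot and reaches from 33 mm to 440 mm above the desk. Keep arm and load clear of it: pass on the robot's side when crossing from left to right.
There are look-alikes about, which are no part of the job. Leave any purple or turquoise look-alike of the part that bears rubber_stamp_c alone.

How it is judged:
By the outcome, as a careful person would: the job done as asked, in the order asked, and still so for the second after the job is handed in, with the robot touching nothing.
It also fails if it takes over 115 s, if anything falls off the work surface, if the arm or the gripper's body presses on something with over 40 N, if the wrist force passes 120 N, or if a joint passes its speed limit or range.

## Robot

A 6-joint arm with a two-finger parallel gripper is mounted at the origin on a cart in front of the work surface, level with it; the furniture and walls round the work are solid. World frame = base frame: x ahead of the robot, y to its left, z up, the work surface at z = 0. Lengths are in m, angles in rad, forces in N, time in s.
With the tool pointing down it reaches from about 0.25 to 0.725 m from the base axis. Payload 4 kg.
Tool frame: the origin (TCP) lies midway between the tips of the shut fingers; the grasp point (between the pads) lies 19 mm behind it; z points along the fingers, y is the direction in which the jaws open and shut (so a half turn about z gives the same grasp; the last joint's range is limited). The gripper opens to 85 mm and grips with 20 to 120 N. Pads are 22 mm wide; open, the fingers measure 114 mm over their backs; the gripper's body (76 mm by 85 mm) begins 54 mm behind the grasp point. The pads swing forward as they close: fully open they stand 13 mm farther back than shut.
Start: joints at [1.189, 0.241, 0.005, 1.335, 0, 1.571], TCP at [0.186, 0.464, 0.231] pointing down, gripper open.
Joint ranges: [-2.72, 2.72], [-1.05, 1.87], [-1.09, 1.28], [-1.99, 2.15], [-1.42, 1.44], [-3.14, 3.14]. Speed limits (rad/s): [2.79, 2.79, 3.14, 3.14, 3.14, 3.14].

## Interface

Orientations are given as a unit quaternion [x, y, z, w].
In Python, from workcell import get_obs, camera, camera_model, job_done, masks_of gives the robot as it stands.
- The arm moves only by the tool jog_arm, never from a script. Its argument "deltas" is a list that holds one entry, the list of rows, each a list of 7 numbers: the shift along the tool's x, y, z in mm, then the turn, a rotation vector about the tool's x, y, z in degrees, then the finger opening in mm, from 0 to 85.4. A call has 1 to 5 rows; each row shifts and turns the pose as measured when the row begins, along the tool's axes as they then stand; what a row does not reach is not made up. A row lasts 1/10 s, in which the tool goes at most 50 mm and 8.59 degrees, less where a joint would pass 70% of its speed; a pose out of reach is approached as far as the arm can. A call with a gripper value outside its range is refused whole. The fingers move at their own pace and stop on an object; the grip force is fixed at half the most. Time passes only in rows, so rows that do not move let the fingers close. It gives the time, the measured TCP pose, the force and the opening at its end, in the units of the state.
- get_obs(): the state, without advancing time (a new reading comes with each control period).
- camera(name): name is "scene" or "top"; returns the picture (384x512x3 uint8, red, green, blue); there is no depth.
- camera_model(name): a dict with "fovy" (degrees; the focal length in pixels is half the picture's height over the tangent of half this angle, whatever the lens; pixels are square), "cx", "cy" (the principal point, pixels), "pose" (4x4, takes a point from camera to world coordinates). Camera axes: x right, y down, z forward; pixel columns grow to the right and rows downward; lengths in m; the calibration is good to about 2 mm. A picture is of the moment at which its call begins. camera_model takes no time and is no camera call.
- job_done(): hands the job in, once; it reports no verdict.
Trained networks look in the newest picture that a camera, given by its name, has taken for a name from the list of things; names that differ only in an ending like _2 or _b are one class to them, and where a whole thing is asked for, a point or a joint stands for the part that bears it (a point fixed in the world has none). Each returns a list of dicts, best first, with "conf" (0 to 1); they miss things now and then, are a little off and sometimes report something else, mostly with a low value. They report only what shows in the picture. A call takes as long as a camera call. They do not tell look-alikes from the thing itself.
- masks_of(target, camera): "pixels" (384x512 bool, what is visible of it) and "at" ([column, row] in pixels, amid what is visible of it).
The state is a dict: "clock": time; "joint_pos": joint angles; "joint_vel": joint speeds; "tau": joint torques, N m; "eef_pos": TCP position; "tool_rot": TCP orientation; "ft_force": force on the tool from outside, world axes, zero at the start; "ft_torque": the same for the moment, N m; "grip_width": finger opening in m.
Only numpy, scipy, OpenCV 4.12 (cv2) and the standard library are available. Lean on these libraries where they do the work, as an engineer would, in place of code of your own. Each camera call takes 0.05 s, during which the arm holds its last target. There are 200 camera calls.

## Working session

There is one attempt and no reset: what is moved stays moved. The work goes in short steps, Python scripts to look and compute and a tool call to move; the robot and the scene stay as the last step left them, time stands still between calls to the robot, and variables do not carry over. Pictures are saved under pics/ and viewed, about 12 in all and at most 16, crops included, and the job is handed in when it is done.

Besides the shell and the picture viewer there is one more tool, called after "Call:" by a JSON object that holds its "method" and its "body". jog_arm: Moves the arm, as the interface text tells. Its arguments: {"type":"object","properties":{"deltas":{"type":"array"}},"required":["deltas"]}

```bash
ls; mkdir -p pics
cat > h.py <<'E'
import numpy as np, cv2
from workcell import *
def snap(n,f):
    im=camera(n); cv2.imwrite('pics/'+f,cv2.cvtColor(im,cv2.COLOR_RGB2BGR)); return im
def K(n):
    m=camera_model(n); f=192/np.tan(np.radians(m['fovy'])/2); return m,f,np.array(m['pose'])
def ray(n,uv,z):
    m,f,P=K(n); uv=np.atleast_2d(uv).astype(float)
    d=np.c_[(uv[:,0]-m['cx'])/f,(uv[:,1]-m['cy'])/f,np.ones(len(uv))]@P[:3,:3].T
    o=P[:3,3]; return o+d*((z-o[2])/d[:,2])[:,None]
def proj(n,p):
    m,f,P=K(n); q=(np.atleast_2d(p)-P[:3,3])@P[:3,:3]
    return np.c_[f*q[:,0]/q[:,2]+m['cx'],f*q[:,1]/q[:,2]+m['cy']]
E
python3 - <<'E'
from h import *
for n in('scene','top'):
    snap(n,n+'0.png'); m=camera_model(n); print({k:(np.round(v,3).tolist() if k=='pose' else v) for k,v in m.items()})
    for t in['note_pad','gold_box_c','stapler_c','tape_dispenser_c','rubber_stamp_c']:
        for r in masks_of(t,n):
            p=r['pixels'].astype(np.uint8); rc=cv2.minAreaRect(np.argwhere(p)[:,::-1].astype(np.float32)) if p.any() else None
            print(n,t,round(r['conf'],2),np.round(r['at']),p.sum(),[np.round(x,1) for x in rc])
print(get_obs())
E
```

```text
pics
{'fovy': 42.147752842941415, 'cx': 254.8394844375283, 'cy': 186.2663808791263, 'pose': [[-0.561, -0.362, 0.745, -0.405], [-0.828, 0.267, -0.493, 0.695], [-0.02, -0.893, -0.449, 0.625], [0.0, 0.0, 0.0, 1.0]]}
scene note_pad 0.91 [321. 204.] 749 [array([321.5, 204.5]), array([43.5, 24.5]), np.float64(21.0)]
scene gold_box_c 0.96 [204. 207.] 842 [array([200.6, 201. ]), array([49.1, 36. ]), np.float64(32.0)]
scene stapler_c 0.82 [145. 224.] 509 [array([144.9, 228.5]), array([41.2, 16.3]), np.float64(66.8)]
scene tape_dispenser_c 0.66 [165. 258.] 1152 [array([166.9, 259.3]), array([47., 30.]), np.float64(63.4)]
scene rubber_stamp_c 0.86 [248. 257.] 523 [array([247.5, 251. ]), array([36., 23.]), np.float64(90.0)]
scene rubber_stamp_c 0.86 [248. 217.] 387 [array([250.5, 215.1]), array([32.6, 15.8]), np.float64(79.2)]
scene rubber_stamp_c 0.72 [224. 232.] 405 [array([223.2, 232.4]), array([34.1, 16.8]), np.float64(78.1)]
scene rubber_stamp_c 0.53 [321. 205.] 799 [array([321.5, 204.6]), array([25.3, 45.3]), np.float64(60.9)]
{'fovy': 45.19314827391828, 'cx': 252.73803562805585, 'cy': 193
[... 1023 characters left out ...]
3]), np.float64(14.0)]
{'clock': 0.6, 'joint_pos': array([ 1.18903772e+00,  2.40597167e-01,  4.95823351e-03,  1.33517779e+00,
       -2.33063472e-06,  1.57079708e+00]), 'joint_vel': array([ 0.0009963 , -0.00252238,  0.00247061, -0.00073134, -0.00115797,
        0.00189287]), 'tau': array([-8.22403376e-05, -3.71973073e+01,  2.52571124e+01,  1.34331000e-03,
        8.44167812e-05, -1.64279331e-06]), 'eef_pos': array([0.18627274, 0.46399413, 0.23129191]), 'tool_rot': array([ 1.89722672e-01,  9.81837720e-01, -1.02328436e-05, -7.90433473e-07]), 'ft_force': array([ 0.15863946, -0.59968433,  0.358665  ]), 'ft_torque': array([-0.02957887, -0.03514503, -0.0045988 ]), 'grip_width': 0.0854358791448435}
```

Run:
```python
import cv2
t=cv2.imread('pics/top0.png')[120:320,60:380]; cv2.imwrite('pics/t0c.png',cv2.resize(t,None,fx=2.5,fy=2.5,interpolation=2))
s=cv2.imread('pics/scene0.png')[130:310,90:390]; cv2.imwrite('pics/s0c.png',cv2.resize(s,None,fx=2.6,fy=2.6,interpolation=2))
```

```text
(no output)
```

View pics/t0c.png

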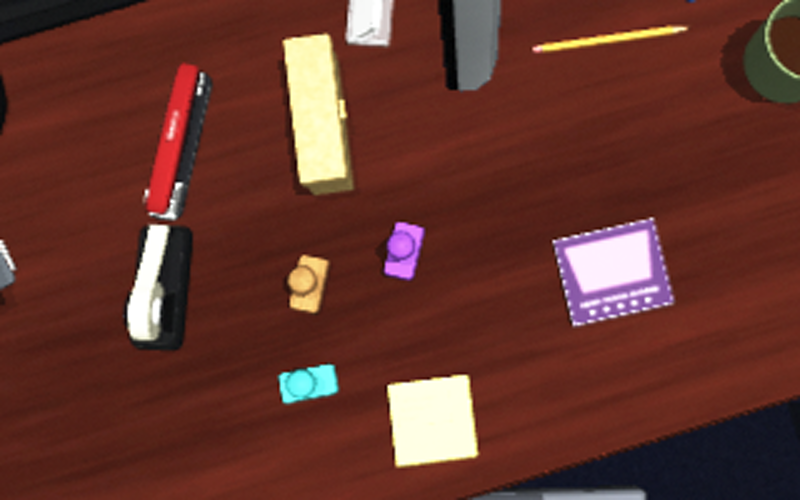

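View pics/s0c.png

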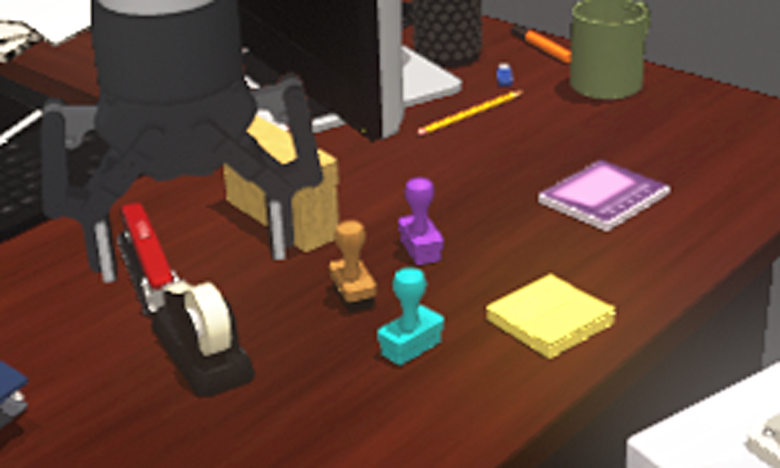

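The top crop shows the gold box (318,113), the stapler (178,140), the tape dispenser (158,287) with its roll toward the robot, and the purple pad (613,272). The true stamp is the brown one (305,285). The purple and turquoise stamps and the yellow pad are look-alikes. Next I fit poses to the silhouettes.

```bash
cat > fit.py <<'E'
from h import *
from scipy.optimize import minimize
def box(x,y,z0,z1,cx=0,cy=0): return np.array([[cx+a*x/2,cy+b*y/2,z] for a in(-1,1) for b in(-1,1) for z in(z0,z1)])
def cyl(r,z0,z1): 
    t=np.linspace(0,2*np.pi,16); return np.array([[r*np.cos(a),r*np.sin(a),z] for a in t for z in(z0,z1)])
def wheel(w,cy,cz,r):
    t=np.linspace(0,2*np.pi,16); return np.array([[s*w/2,cy+r*np.cos(a),cz+r*np.sin(a)] for a in t for s in(-1,1)])
M={'note_pad':[box(.085,.1,0,.009)],'gold_box_c':[box(.043,.138,0,.084)],
'stapler_c':[box(.036,.152,0,.008),box(.022,.152,.026,.040)],
'tape_dispenser_c':[box(.051,.121,0,.02),wheel(.036,.025,.045,.03)],
'rubber_stamp_c':[box(.028,.052,0,.024),cyl(.009,.02,.05),cyl(.013,.044,.074)]}
U=4
def render(n,t,p,z=0):
    im=np.zeros((384*U,512*U),np.uint8); c,s=np.cos(p[2]),np.sin(p[2]); R=np.array([[c,s],[-s,c]])
    for part in M[t]:
        w=np.c_[part[:,:2]@R+p[:2],part[:,2]+z]; q=((proj(n,w)+.5)*U*16-8).astype(np.float32)
        cv2.fillConvexPoly(im,cv2.convexHull(q).astype(np.int32),1,shift=4)
    return im
def fit(t,masks,p0,z=0):
    big={n:cv2.resize(m.astype(np.uint8),None,fx=U,fy=U,interpolation=0) for n,m in masks.items()}
    def f(p): 
        return -sum((lambda r:(r&b).sum()/max(1,(r|b).sum()))(render(n,t,p,z),b) for n,b in big.items())/len(big)
    best=None
    for y in np.atleast_1d(p0[2]):
        s0=np.array([p0[0],p0[1],y])
        r=minimize(f,s0,method='Nelder-Mead',options=dict(initial_simplex=s0+np.array([[0,0,0],[.015,0,0],[0,.015,0],[0,0,.15]]),xatol=2e-4,fatol=1e-4,maxiter=120))
        if best is None or r.fun<best.fun: best=r
    return best.x,-best.fun
def mask_at(t,n,uv,d=12):
    rs=[r for r in masks_of(t,n) if np.hypot(*(np.array(r['at'])-uv))<d]
    return rs[0]['pixels'] if rs else None
E
python3 - <<'E'
from fit import *
camera('top');camera('scene')
J={'note_pad':((305,228),(321,204),[.15]),'gold_box_c':((189,164),None,[.1]),'stapler_c':((130,178),None,[-.2]),
'tape_dispenser_c':((120,238),(165,258),[3.1]),'rubber_stamp_c':((183,233),(224,232),[-.2])}
for t,(a,b,ys) in J.items():
    m={'top':mask_at(t,'top',a)}
    if b: m['scene']=mask_at(t,'scene',b)
    x0=ray('top',a,.03)[0]
    for k in ([['top']]+([['top','scene'],['scene']] if b else [])):
        if any(m[i] is None for i in k): print(t,k,'miss');continue
        x,i=fit(t,{q:m[q] for q in k},[x0[0],x0[1],ys],0); print(t,k,np.round(x,4),round(i,3))
print('mon',ray('top',[60+470/2.5,120+88/2.5],.44),ray('scene',[90+375/2.6,130+138/2.6],.033))
E
```

```text
Traceback (most recent call last):
  File "fit.py", line 26, in fit
    r=minimize(f,s0,method='Nelder-Mead',options=dict(initial_simplex=s0+np.array([[0,0,0],[.015,0,0],[0,.015,0],[0,0,.15]]),xatol=2e-4,fatol=1e-4,maxiter=120))
  File "fit.py", line 22, in f
    return -sum((lambda r:(r&b).sum()/max(1,(r|b).sum()))(render(n,t,p,z),b) for n,b in big.items())/len(big)
            ~~~^^^^^^^^^^^^^^^^^^^^^^^^^^^^^^^^^^^^^^^^^^^^^^^^^^^^^^^^^^^^^^^^^^^^^^^^^^^^^^^^^^^^^
  File "fit.py", line 22, in <genexpr>
    return -sum((lambda r:(r&b).sum()/max(1,(r|b).sum()))(render(n,t,p,z),b) for n,b in big.items())/len(big)
                ~~~~~~~~~~~~~~~~~~~~~~~~~~~~~~~~~~~~~~~~~^^^^^^^^^^^^^^^^^^^
TypeError: fit.<locals>.f.<locals>.<genexpr>.<lambda>() takes 1 positional argument but 2 were given
```

```bash
sed -i 's/(lambda r:(r&b)/(lambda r,b:(r\&b)/' fit.py
cat > m1.py <<'E'
from fit import *
camera('top');camera('scene')
J={'note_pad':((305,228),(321,204),[.15]),'gold_box_c':((189,164),None,[.1]),'stapler_c':((130,178),None,[-.2]),
'tape_dispenser_c':((120,238),(165,258),[3.1]),'rubber_stamp_c':((183,233),(224,232),[-.2])}
for t,(a,b,ys) in J.items():
    m={'top':mask_at(t,'top',a)}
    if b: m['scene']=mask_at(t,'scene',b)
    x0=ray('top',a,.03)[0]
    for k in ([['top']]+([['top','scene'],['scene']] if b else [])):
        if any(m[i] is None for i in k): print(t,k,'miss');continue
        x,i=fit(t,{q:m[q] for q in k},[x0[0],x0[1],ys],0); print(t,k,np.round(x,4),round(i,3))
print('mon',ray('top',[60+470/2.5,120+88/2.5],.44),ray('scene',[90+375/2.6,130+138/2.6],.033))
E
python3 m1.py
```

```text
note_pad ['top'] [ 0.4365 -0.068   0.1918] 0.972
note_pad ['top', 'scene'] [ 0.4358 -0.0671  0.1972] 0.945
note_pad ['scene'] [ 0.4341 -0.065   0.1961] 0.946
gold_box_c ['top'] [0.5897 0.2115 1.6902] 0.942
stapler_c ['top'] [0.5718 0.3549 1.3535] 0.919
tape_dispenser_c ['top'] [0.4328 0.3695 4.6249] 0.828
tape_dispenser_c ['top', 'scene'] [0.4034 0.4059 3.1726] 0.418
tape_dispenser_c ['scene'] [0.4102 0.4066 2.8945] 0.553
rubber_stamp_c ['top'] [0.4321 0.2263 1.3593] 0.868
rubber_stamp_c ['top', 'scene'] [0.4317 0.2255 1.3149] 0.806
rubber_stamp_c ['scene'] [ 0.4216  0.2335 -0.2492] 0.592
mon [[0.51344623 0.06670397 0.44      ]] [[0.62377529 0.07881834 0.033     ]]
```

```bash
cat > go.py <<'E'
# go.py x y z yaw(tool-y angle, rad) n [width]: rows from the measured pose; tool kept pointing down
import sys; from h import *
from scipy.spatial.transform import Rotation as R
def plan(tx,ty,tz,yaw,n,w=85):
    o=get_obs(); p=np.array(o['eef_pos']); r=R.from_quat(o['tool_rot']); A=r.as_matrix()
    c,s=np.cos(yaw),np.sin(yaw); T=R.from_matrix(np.array([[s,c,0],[-c,s,0],[0,0,-1.]]))
    d=(np.array([tx,ty,tz])-p)/n*1e3; v=(r.inv()*T).as_rotvec()/n
    print('t',round(o['clock'],2),'pos',np.round(p,4),'yaw',round(float(np.arctan2(A[1,1],A[0,1])),4),'tilt',np.round(A[:2,2],4),'w',round(o['grip_width'],4),'F',np.round(o['ft_force'],1),'j',np.round(o['joint_pos'],2))
    for i in range(n):
        q=r*R.from_rotvec(v*i); print(np.r_[np.round(q.inv().apply(d),1),np.round(np.degrees(v),2),w].tolist())
if __name__=='__main__':
    a=[float(x) for x in sys.argv[1:]]; plan(*a[:4],int(a[4]),*a[5:])
E
sed -i "s/\[3.1\]/[1.57]/; s/\[-.2\])}/[1.4])}/" m1.py; python3 m1.py | grep -v note; python3 go.py .56 .208 .2 1.69 10
python3 -c "
from h import *
for n,u in(('yel',(232.8,288)),('pur',(221.5,222)),('tur',(184,273)),('mon',(248,155))): print(n,ray('top',u,.02).round(3))"
```

```text
gold_box_c ['top'] [0.5904 0.2117 1.6935] 0.947
stapler_c ['top'] [0.5729 0.3545 1.3717] 0.883
tape_dispenser_c ['top'] [0.4336 0.3659 1.5853] 0.808
tape_dispenser_c ['top', 'scene'] [0.4338 0.3694 1.4257] 0.835
tape_dispenser_c ['scene'] [0.4328 0.3703 1.4162] 0.889
rubber_stamp_c ['top'] [0.4314 0.2245 1.3844] 0.92
rubber_stamp_c ['top', 'scene'] [0.4312 0.2246 1.3152] 0.823
rubber_stamp_c ['scene'] [0.4308 0.2254 1.2393] 0.754
mon [[0.51344623 0.06670397 0.44      ]] [[0.62377529 0.07881834 0.033     ]]
yel [[0.299 0.109 0.02 ]]
pur [[0.455 0.133 0.02 ]]
tur [[0.337 0.223 0.02 ]]
mon [[0.619 0.065 0.02 ]]Traceback (most recent call last):
  File "go.py", line 12, in <module>
    a=[float(x) for x in sys.argv[1:]]; plan(*a[:4],int(a[4]),*a[5:])
                                        ~~~~^^^^^^^^^^^^^^^^^^^^^^^^^
  File "go.py", line 6, in plan
    c,s=np.cos(yaw),np.sin(yaw); T=R.from_matrix(np.array([[s,c,0],[-c,s,0],[0,0,-1.]]))
                                   ~~~~~~~~~~~~~^^^^^^^^^^^^^^^^^^^^^^^^^^^^^^^^^^^^^^^^
  File "scipy/spatial/transform/_rotation.pyx", line 1143, in scipy.spatial.transform._rotation.Rotation.from_matrix
ValueError: Non-positive determinant (left-handed or null coordinate frame) in rotation matrix 0: [[ 0.99290365 -0.11892157  0.        ]
 [ 0.11892157  0.99290365  0.        ]
 [ 0.          0.         -1.        ]].
```

```bash
sed -i 's/\[\[s,c,0\],\[-c,s,0\]/[[-s,c,0],[c,s,0]/' go.py; python3 go.py .56 .208 .2 1.692 10
```

```text
t 1.8 pos [0.1863 0.464  0.2313] yaw 1.189 tilt [ 0. -0.] w 0.0854 F [-0.8 -0.2  0.6] j [ 1.19  0.24  0.    1.34 -0.    1.57]
[-44.2, -9.8, 3.1, -0.0, 0.0, -2.88, 85.0]
[-43.7, -12.0, 3.1, -0.0, 0.0, -2.88, 85.0]
[-43.0, -14.2, 3.1, -0.0, 0.0, -2.88, 85.0]
[-42.2, -16.4, 3.1, -0.0, 0.0, -2.88, 85.0]
[-41.4, -18.5, 3.1, -0.0, 0.0, -2.88, 85.0]
[-40.4, -20.5, 3.1, -0.0, 0.0, -2.88, 85.0]
[-39.3, -22.5, 3.1, -0.0, 0.0, -2.88, 85.0]
[-38.1, -24.5, 3.1, -0.0, 0.0, -2.88, 85.0]
[-36.8, -26.4, 3.1, -0.0, 0.0, -2.88, 85.0]
[-35.5, -28.2, 3.1, -0.0, 0.0, -2.88, 85.0]
```

Call:
{"method": "jog_arm", "body": {"deltas": [[[-44,-10,3,0,0,-2.9,85],[-44,-12,3,0,0,-2.9,85],[-43,-14,3,0,0,-2.9,85],[-42,-16,3,0,0,-2.9,85],[-41,-18,3,0,0,-2.9,85]]]}}

```text
clock: 2.3
eef_pos: [0.3755, 0.3398, 0.2163]
tool_rot: [0.052, 0.999, 0.002, 0.0]
ft_force: [0.6, 1.3, 0.7]
grip_width: 0.0849
```

Call:
{"method": "jog_arm", "body": {"deltas": [[[-40,-20,3,0,0,-2.9,85],[-39,-22,3,0,0,-2.9,85],[-38,-24,3,0,0,-2.9,85],[-37,-26,3,0,0,-2.9,85],[-35,-28,3,0,0,-2.9,85]]]}}

```text
clock: 2.8
eef_pos: [0.5727, 0.2138, 0.201]
tool_rot: [-0.08, 0.997, 0.003, 0.001]
ft_force: [-0.1, 0.4, 0.6]
grip_width: 0.0851
```

```bash
python3 go.py .56 .208 .12 1.692 5
```

```text
t 2.8 pos [0.5727 0.2138 0.201 ] yaw 1.7308 tilt [0.0024 0.0062] w 0.0851 F [-0.1  0.4  0.6] j [0.35 0.47 0.26 1.36 0.   0.19]
[2.7, -0.8, 16.2, 0.07, 0.04, 0.44, 85.0]
[2.7, -0.8, 16.2, 0.07, 0.04, 0.44, 85.0]
[2.7, -0.8, 16.2, 0.07, 0.04, 0.44, 85.0]
[2.7, -0.8, 16.2, 0.07, 0.04, 0.44, 85.0]
[2.7, -0.8, 16.2, 0.07, 0.04, 0.44, 85.0]
```

Call:
{"method": "jog_arm", "body": {"deltas": [[[3,-1,32,0,0,0.5,85],[3,-1,32,0,0,0.5,85],[3,-1,32,0,0,0.5,85],[2,-1,30,0,0,0.4,85],[2,-1,25,0,0,0.4,85]]]}}

```text
clock: 3.3
eef_pos: [0.5733, 0.2031, 0.0486]
tool_rot: [-0.054, 0.999, 0.004, 0.009]
ft_force: [0.0, 0.2, -1.2]
grip_width: 0.0852
```

```bash
python3 go.py .56 .208 .04 1.692 1
```

```text
t 3.3 pos [0.5733 0.2031 0.0486] yaw 1.6781 tilt [0.0171 0.0098] w 0.0852 F [ 0.   0.2 -1.2] j [0.34 0.57 0.   0.99 0.   0.23]
[12.9, 6.2, 8.4, 0.44, 1.04, -0.8, 85.0]
```

Call:
{"method": "jog_arm", "body": {"deltas": [[[13,6,8,0.4,1,-0.8,85],[0,0,0,0,0,0,85]]]}}

```text
clock: 3.5
eef_pos: [0.5554, 0.2065, 0.0358]
tool_rot: [-0.061, 0.998, -0.001, -0.005]
ft_force: [-0.7, 0.1, 0.6]
grip_width: 0.0852
```

```bash
python3 go.py .56 .208 .04 1.692 1
```

```text
t 3.5 pos [0.5554 0.2065 0.0358] yaw 1.6925 tilt [-0.0097 -0.0029] w 0.0852 F [-0.7  0.1  0.6] j [ 0.36  0.58 -0.02  0.98  0.    0.23]
[-4.7, 0.9, -4.3, -0.1, -0.57, 0.03, 85.0]
```

Call:
{"method": "jog_arm", "body": {"deltas": [[[-2,0,-3,0,-0.4,0,60],[0,0,0,0,0,0,30],[0,0,0,0,0,0,20],[0,0,0,0,0,0,20],[0,0,0,0,0,0,20]]]}}

```text
clock: 4.0
eef_pos: [0.5612, 0.209, 0.0447]
tool_rot: [-0.062, 0.998, 0.0, 0.003]
ft_force: [0.2, 0.4, -1.8]
grip_width: 0.0426
```

```bash
python3 go.py .56 .208 .16 1.692 5 20
```

```text
t 4.0 pos [0.5612 0.209  0.0447] yaw 1.6943 tilt [0.0069 0.001 ] w 0.0426 F [ 0.2  0.4 -1.8] j [ 0.36  0.57 -0.01  0.98 -0.    0.23]
[0.1, -0.2, -23.1, 0.0, 0.08, 0.03, 20.0]
[0.1, -0.2, -23.1, 0.0, 0.08, 0.03, 20.0]
[0.2, -0.2, -23.1, 0.0, 0.08, 0.03, 20.0]
[0.2, -0.2, -23.1, 0.0, 0.08, 0.03, 20.0]
[0.2, -0.2, -23.1, 0.0, 0.08, 0.03, 20.0]
```

Call:
{"method": "jog_arm", "body": {"deltas": [[[0,0,-25,0,0,0,20],[0,0,-30,0,0,0,20],[10,0,-25,0,0,0,20],[30,0,-25,0,0,0,20],[30,0,-5,0,0,0,20]]]}}

```text
clock: 4.5
eef_pos: [0.4915, 0.1998, 0.156]
tool_rot: [-0.061, 0.998, 0.0, 0.003]
ft_force: [0.9, -0.1, -1.7]
grip_width: 0.0424
```

```bash
python3 go.py .47 -.06 .16 3.337 12 20
```

```text
t 4.5 pos [0.4915 0.1998 0.156 ] yaw 1.6919 tilt [0.0051 0.0005] w 0.0424 F [ 0.9 -0.1 -1.7] j [ 0.39  0.34 -0.06  1.17 -0.    0.27]
[4.4, -21.3, -0.3, -0.02, 0.02, -7.85, 20.0]
[7.3, -20.5, -0.4, -0.02, 0.02, -7.85, 20.0]
[10.0, -19.3, -0.4, -0.02, 0.02, -7.85, 20.0]
[12.5, -17.7, -0.4, -0.02, 0.02, -7.85, 20.0]
[14.8, -15.9, -0.4, -0.02, 0.02, -7.85, 20.0]
[16.9, -13.7, -0.4, -0.02, 0.02, -7.85, 20.0]
[18.6, -11.3, -0.4, -0.02, 0.02, -7.85, 20.0]
[19.9, -8.6, -0.4, -0.02, 0.02, -7.85, 20.0]
[20.9, -5.8, -0.4, -0.02, 0.02, -7.85, 20.0]
[21.5, -2.9, -0.4, -0.02, 0.02, -7.85, 20.0]
[21.7, 0.1, -0.3, -0.02, 0.02, -7.85, 20.0]
[21.5, 3.1, -0.3, -0.02, 0.02, -7.85, 20.0]
```

Call:
{"method": "jog_arm", "body": {"deltas": [[[4,-21,0,0,0,-7.8,20],[7,-20,0,0,0,-7.8,20],[10,-19,0,0,0,-7.8,20],[12.5,-18,0,0,0,-7.8,20],[15,-16,0,0,0,-7.8,20]]]}}

```text
clock: 5.0
eef_pos: [0.4805, 0.0911, 0.1593]
tool_rot: [-0.406, 0.914, -0.001, 0.004]
ft_force: [-0.5, 0.2, -1.6]
grip_width: 0.0421
```

Call:
{"method": "jog_arm", "body": {"deltas": [[[17,-14,0,0,0,-7.8,20],[18.5,-11,0,0,0,-7.8,20],[20,-8.5,0,0,0,-7.8,20],[21,-6,0,0,0,-7.8,20],[21.5,-3,0,0,0,-7.8,20]]]}}

```text
clock: 5.5
eef_pos: [0.4747, -0.0226, 0.1599]
tool_rot: [-0.698, 0.716, -0.003, 0.004]
ft_force: [0.9, 0.1, -1.0]
grip_width: 0.0425
```

```bash
python3 go.py .5338 -.0777 .10 3.337 5 20
```

```text
t 5.5 pos [ 0.4747 -0.0226  0.1599] yaw 3.1159 tilt [0.0101 0.0018] w 0.0425 F [ 0.9  0.1 -1. ] j [-0.05  0.23 -0.2   1.13  0.   -1.59]
[10.7, -12.0, 12.1, -0.12, 0.01, -2.53, 20.0]
[11.3, -11.5, 12.1, -0.12, 0.01, -2.53, 20.0]
[11.8, -11.0, 12.0, -0.12, 0.01, -2.53, 20.0]
[12.2, -10.5, 12.0, -0.12, 0.01, -2.53, 20.0]
[12.7, -10.0, 12.0, -0.12, 0.01, -2.53, 20.0]
```

Call:
{"method": "jog_arm", "body": {"deltas": [[[11,-12,12,-0.1,0,-2.5,20],[11,-11.5,12,-0.1,0,-2.5,20],[12,-11,12,-0.1,0,-2.5,20],[12,-10.5,12,-0.1,0,-2.5,20],[0,0,0,0,0,0,20]]]}}

```text
clock: 6.0
eef_pos: [0.5234, -0.0724, 0.1124]
tool_rot: [0.759, -0.651, 0.003, -0.002]
ft_force: [-0.6, 0.2, -2.4]
grip_width: 0.0424
```

```bash
python3 go.py .5338 -.0777 .06 3.337 3 20
```

```text
t 6.0 pos [ 0.5234 -0.0724  0.1124] yaw -2.989 tilt [ 0.0065 -0.0005] w 0.0424 F [-0.6  0.2 -2.4] j [-0.14  0.37 -0.13  1.06  0.   -1.86]
[2.3, -3.0, 17.5, -0.12, -0.03, -0.82, 20.0]
[2.3, -3.0, 17.5, -0.12, -0.03, -0.82, 20.0]
[2.4, -3.0, 17.5, -0.12, -0.03, -0.82, 20.0]
```

Call:
{"method": "jog_arm", "body": {"deltas": [[[2.5,-3,17,-0.1,0,-0.8,20],[2.5,-3,17,-0.1,0,-0.8,20],[2,-3,14,-0.1,0,-0.8,20],[0,0,0,0,0,0,20]]]}}

```text
clock: 6.4
eef_pos: [0.5337, -0.0775, 0.0647]
tool_rot: [0.772, -0.636, 0.001, -0.0]
ft_force: [-0.4, -0.4, -1.7]
grip_width: 0.0424
```

```bash
python3 - <<'E'
from fit import *
from scipy.spatial.transform import Rotation as R
camera('scene')
o=get_obs(); z=o['eef_pos'][2]-.0447
for r in masks_of('gold_box_c','scene')[:2]:
    print(r['conf'],r['at'],r['pixels'].sum(),fit('gold_box_c',{'scene':r['pixels']},[.528,-.049,[.195]],z))
snap('top','t1.png'); t=cv2.imread('pics/t1.png')[100:320,180:400]; cv2.imwrite('pics/t1c.png',cv2.resize(t,None,fx=2.7,fy=2.7))
E
python3 go.py .5338 -.0777 .046 3.337 2 20
```

```text
0.56 [289.3, 177.4] 1391 (array([ 0.52812174, -0.04786639,  0.25144487]), np.float64(0.827775290957923))
0.51 [143.7, 225.7] 532 (array([ 0.528, -0.049,  0.195]), np.float64(0.0))
t 6.55 pos [ 0.5352 -0.0777  0.067 ] yaw -2.9483 tilt [ 0.0064 -0.0014] w 0.0427 F [-0.7  0.8 -1.9] j [-0.14  0.44 -0.16  0.96 -0.   -1.91]
[-0.1, 0.8, 10.5, -0.17, -0.07, -0.06, 20.0]
[-0.1, 0.7, 10.5, -0.17, -0.07, -0.06, 20.0]
```

View pics/t1c.png

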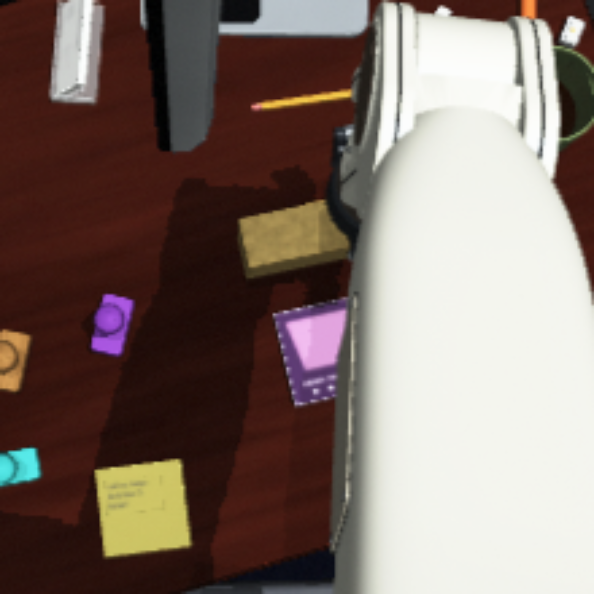

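The box hangs just behind the pad (crop 295,240), parallel to its far edge and aligned with it. Now I lower it and let go.

Call:
{"method": "jog_arm", "body": {"deltas": [[[0,0.5,11,-0.2,-0.1,0,20],[0,0.5,8,-0.2,0,0,20],[0,0,0,0,0,0,20]]]}}

```text
clock: 6.85
eef_pos: [0.5355, -0.0777, 0.0489]
tool_rot: [0.772, -0.636, 0.002, -0.0]
ft_force: [-0.5, -0.6, -1.7]
grip_width: 0.0426
```

```bash
python3 go.py .5338 -.0777 .045 3.337 1 20
```

```text
t 6.85 pos [ 0.5355 -0.0777  0.0489] yaw -2.9482 tilt [ 0.0027 -0.0014] w 0.0426 F [-0.5 -0.6 -1.7] j [-0.14  0.47 -0.18  0.93 -0.   -1.91]
[-0.3, 1.7, 3.8, -0.14, -0.11, -0.11, 20.0]
```

Call:
{"method": "jog_arm", "body": {"deltas": [[[0,1.5,3.5,-0.1,-0.1,0,20],[0,0,0,0,0,0,20],[0,0,0,0,0,0,60],[0,0,0,0,0,0,80],[0,0,0,0,0,0,80]]]}}

```text
clock: 7.35
eef_pos: [0.5348, -0.0781, 0.046]
tool_rot: [0.772, -0.636, 0.001, -0.001]
ft_force: [-0.4, -0.6, 0.4]
grip_width: 0.08
```

```bash
python3 go.py .5338 -.0777 .20 3.337 5 80
```

```text
t 7.35 pos [ 0.5348 -0.0781  0.046 ] yaw -2.9483 tilt [ 0.0024 -0.    ] w 0.08 F [-0.4 -0.6  0.4] j [-0.15  0.47 -0.18  0.92  0.   -1.91]
[-0.1, 0.1, -30.8, -0.03, -0.01, -0.02, 80.0]
[-0.1, 0.1, -30.8, -0.03, -0.01, -0.02, 80.0]
[-0.1, 0.1, -30.8, -0.03, -0.01, -0.02, 80.0]
[-0.1, 0.1, -30.8, -0.03, -0.01, -0.02, 80.0]
[-0.1, 0.2, -30.8, -0.03, -0.01, -0.02, 80.0]
```

Call:
{"method": "jog_arm", "body": {"deltas": [[[0,0,-31,0,0,0,80],[0,0,-35,0,0,0,80],[0,0,-35,0,0,0,80],[0,10,-35,0,0,0,80],[0,30,-15,0,0,0,80]]]}}

```text
clock: 7.85
eef_pos: [0.4958, -0.0853, 0.2004]
tool_rot: [0.773, -0.635, -0.0, -0.0]
ft_force: [0.2, -0.5, 0.7]
grip_width: 0.0801
```

```bash
python3 go.py .42 .24 .2 1.36 14 70
```

```text
t 7.85 pos [ 0.4958 -0.0853  0.2004] yaw -2.9467 tilt [-0.0001  0.0007] w 0.0801 F [ 0.2 -0.5  0.7] j [-0.17  0.26 -0.05  1.26  0.   -1.94]
[-23.8, 0.8, 0.0, 0.0, 0.0, 8.09, 70.0]
[-23.5, 4.2, 0.0, 0.0, 0.0, 8.09, 70.0]
[-22.7, 7.4, 0.0, 0.0, 0.0, 8.09, 70.0]
[-21.4, 10.5, 0.0, 0.0, 0.0, 8.09, 70.0]
[-19.7, 13.4, 0.0, 0.0, 0.0, 8.09, 70.0]
[-17.6, 16.1, 0.0, 0.0, 0.0, 8.09, 70.0]
[-15.2, 18.4, 0.0, 0.0, 0.0, 8.09, 70.0]
[-12.4, 20.4, 0.0, 0.0, 0.0, 8.09, 70.0]
[-9.5, 21.9, 0.0, 0.0, 0.0, 8.09, 70.0]
[-6.3, 23.0, 0.0, 0.0, 0.0, 8.09, 70.0]
[-3.0, 23.7, 0.0, 0.0, 0.0, 8.09, 70.0]
[0.4, 23.9, 0.0, 0.0, 0.0, 8.09, 70.0]
[3.7, 23.6, 0.0, 0.0, 0.0, 8.09, 70.0]
[7.0, 22.8, 0.0, 0.0, 0.0, 8.09, 70.0]
```

Call:
{"method": "jog_arm", "body": {"deltas": [[[-24,1,0,0,0,8,70],[-23.5,4,0,0,0,8,70],[-22.5,7.5,0,0,0,8,70],[-21.5,10.5,0,0,0,8,70],[-20,13.5,0,0,0,8,70]]]}}

```text
clock: 8.35
eef_pos: [0.47, 0.0311, 0.2078]
tool_rot: [-0.493, 0.87, -0.004, 0.006]
ft_force: [0.1, 0.5, -0.7]
grip_width: 0.0701
```

Call:
{"method": "jog_arm", "body": {"deltas": [[[-17.5,16,0,0,0,8,70],[-15,18.5,0,0,0,8,70],[-12.5,20.5,0,0,0,8,70],[-9.5,22,0,0,0,8,70],[-6,23,0,0,0,8,70]]]}}

```text
clock: 8.85
eef_pos: [0.4463, 0.153, 0.2101]
tool_rot: [-0.151, 0.988, -0.001, 0.01]
ft_force: [0.7, 0.6, -0.2]
grip_width: 0.0702
```

```bash
cat > m2.py <<'E'
import sys; from fit import *
# m2.py target cam u v yaw [z]
t,n=sys.argv[1:3]; u,v,y=map(float,sys.argv[3:6]); z=float(sys.argv[6]) if len(sys.argv)>6 else 0
camera(n); m=mask_at(t,n,(u,v),20)
if m is None: print(t,'miss',[(r['conf'],r['at']) for r in masks_of(t,n)])
else: x0=ray(n,(u,v),.03+z)[0]; x,i=fit(t,{n:m},[x0[0],x0[1],[y]],z); print(t,n,np.round(x,4),round(i,3),m.sum())
E
python3 m2.py gold_box_c top 306 185 3.337; python3 m2.py note_pad top 305 228 .19;python3 m2.py stapler_c top 130 178 1.36
python3 go.py .572 .3545 .1 1.36 8 60
python3 -c "from h import *;snap('top','t2.png')"
```

```text
gold_box_c top [ 0.5297 -0.0492  3.3203] 0.925 1334
note_pad top [ 0.4375 -0.0664  0.2094] 0.9 1330
stapler_c top [0.5727 0.356  1.3426] 0.275 293
t 9.15 pos [0.4465 0.1514 0.2098] yaw 1.8803 tilt [ 0.0194 -0.0001] w 0.07 F [ 0.1 -0.5  0.2] j [ 0.33  0.18 -0.13  1.24 -0.01  0.02]
[-22.4, 19.5, 14.0, -0.01, 0.14, 3.73, 60.0]
[-21.1, 20.9, 14.0, -0.01, 0.14, 3.73, 60.0]
[-19.8, 22.2, 13.9, -0.01, 0.14, 3.73, 60.0]
[-18.3, 23.5, 13.9, -0.01, 0.14, 3.73, 60.0]
[-16.8, 24.6, 13.8, -0.01, 0.14, 3.73, 60.0]
[-15.2, 25.6, 13.8, -0.01, 0.14, 3.73, 60.0]
[-13.5, 26.6, 13.8, -0.01, 0.14, 3.73, 60.0]
[-11.8, 27.4, 13.7, -0.01, 0.14, 3.73, 60.0]
```

View pics/t2.png

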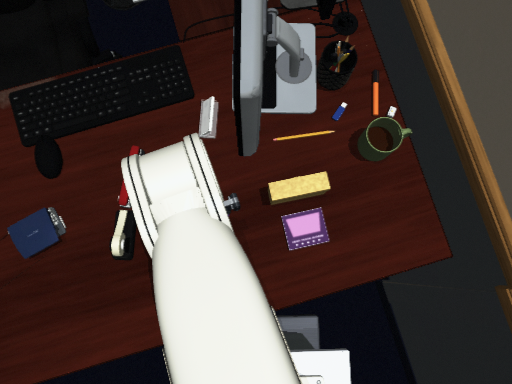

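Call:
{"method": "jog_arm", "body": {"deltas": [[[-22.5,19.5,9,0,0.2,3.7,60],[-21,21,9,0,0.2,3.7,60],[-20,22,9,0,0.2,3.7,60],[-18,23.5,9,0,0.2,3.7,60],[-17,24.5,9,0,0.2,3.7,60]]]}}

```text
clock: 9.7
eef_pos: [0.5298, 0.2733, 0.1669]
tool_rot: [0.018, 1.0, -0.001, 0.003]
ft_force: [-0.1, -0.9, 0.0]
grip_width: 0.0599
```

Call:
{"method": "jog_arm", "body": {"deltas": [[[-15,25.5,9,0,0,3.5,60],[-12,24,9,0,0,3.5,60],[0,0,0,0,0,0,60]]]}}

```text
clock: 10.0
eef_pos: [0.5639, 0.3217, 0.145]
tool_rot: [0.083, 0.997, -0.002, 0.002]
ft_force: [0.3, -0.3, 0.3]
grip_width: 0.0603
```

```bash
python3 go.py .572 .3547 .075 1.36 3 60; python3 -c "
from h import *
snap('scene','s3.png');t=cv2.imread('pics/s3.png')[150:300,60:260];cv2.imwrite('pics/s3c.png',cv2.resize(t,None,fx=3,fy=3))"
```

```text
t 10.0 pos [0.5639 0.3217 0.145 ] yaw 1.4052 tilt [ 0.0036 -0.004 ] w 0.0603 F [ 0.3 -0.3  0.3] j [ 0.52  0.58  0.3   1.28 -0.01  0.69]
[-0.8, 11.4, 23.3, -0.06, 0.08, 0.86, 60.0]
[-0.6, 11.4, 23.3, -0.06, 0.08, 0.86, 60.0]
[-0.5, 11.3, 23.3, -0.06, 0.08, 0.86, 60.0]
```

View pics/s3c.png

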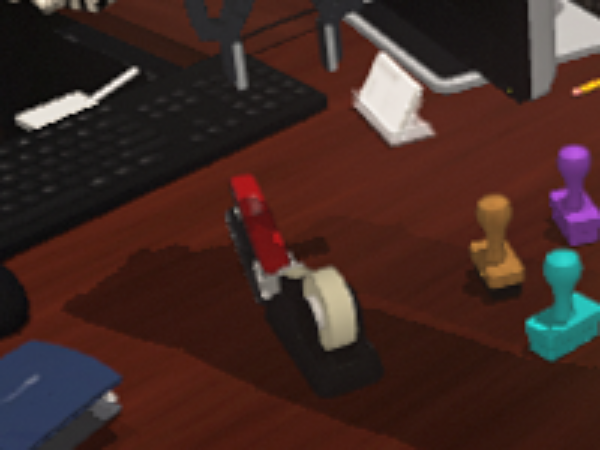

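The stapler and dispenser are both clear in the scene view, at crop (258,235) and (325,320). The gripper is above and beyond the stapler.

```bash
python3 m2.py stapler_c scene 148 228 1.36;  python3 m2.py tape_dispenser_c scene 165 258 1.47
```

```text
stapler_c scene [0.585  0.353  1.3341] 0.715 505
tape_dispenser_c scene [0.4337 0.3707 1.4205] 0.864 1173
```

Call:
{"method": "jog_arm", "body": {"deltas": [[[-1,12,23,0,0,0.8,60],[-0.5,11,23,0,0,0.8,60],[-0.5,10,20,0,0,0.8,60],[0,0,0,0,0,0,60]]]}}

```text
clock: 10.65
eef_pos: [0.5732, 0.3488, 0.0873]
tool_rot: [0.107, 0.994, 0.001, 0.007]
ft_force: [0.3, -0.1, -0.4]
grip_width: 0.0602
```

```bash
python3 go.py .572 .3547 .014 1.36 3 60
```

```text
t 10.65 pos [0.5732 0.3488 0.0873] yaw 1.357 tilt [0.0132 0.0004] w 0.0602 F [ 0.3 -0.1 -0.4] j [ 0.55  0.66  0.27  1.17 -0.01  0.76]
[1.1, 1.8, 24.4, 0.06, 0.24, -0.06, 60.0]
[1.0, 1.8, 24.4, 0.06, 0.24, -0.06, 60.0]
[0.9, 1.8, 24.4, 0.06, 0.24, -0.06, 60.0]
```

Call:
{"method": "jog_arm", "body": {"deltas": [[[1,2,24,0,0.2,0,60],[1,2,24,0,0.2,0,60],[0.5,1.5,18,0,0.2,0,60],[0,0,0,0,0,0,60]]]}}

```text
clock: 11.05
eef_pos: [0.5752, 0.3526, 0.028]
tool_rot: [0.107, 0.994, 0.004, 0.005]
ft_force: [-0.4, -1.4, -0.0]
grip_width: 0.0599
```

```bash
python3 go.py .572 .3547 .015 1.36 1 60
```

```text
t 11.05 pos [0.5752 0.3526 0.028 ] yaw 1.3563 tilt [0.0103 0.0061] w 0.0599 F [-0.4 -1.4 -0. ] j [ 0.55  0.71  0.21  1.06 -0.    0.76]
[3.6, 1.3, 12.9, 0.47, 0.5, -0.22, 60.0]
```

Call:
{"method": "jog_arm", "body": {"deltas": [[[3,1,11,0.4,0.5,-0.1,60],[0,0,0,0,0,0,40],[0,0,0,0,0,0,10],[0,0,0,0,0,0,10],[0,0,0,0,0,0,10]]]}}

```text
clock: 11.55
eef_pos: [0.5751, 0.3543, 0.023]
tool_rot: [0.107, 0.994, 0.003, 0.003]
ft_force: [0.0, -0.2, -3.3]
grip_width: 0.0194
```

```bash
python3 go.py .572 .3547 .08 1.36 3 10
```

```text
t 11.55 pos [0.5751 0.3543 0.023 ] yaw 1.3573 tilt [0.0065 0.0046] w 0.0194 F [ 0.  -0.2 -3.3] j [0.55 0.72 0.22 1.06 0.   0.77]
[0.9, 0.0, -19.0, 0.11, 0.1, -0.05, 10.0]
[1.0, -0.0, -19.0, 0.11, 0.1, -0.05, 10.0]
[1.0, -0.1, -19.0, 0.11, 0.1, -0.05, 10.0]
```

Width 19.4 mm is under the arm's 22 mm and z is 8 mm higher than planned, so I'll regrip lower.

Call:
{"method": "jog_arm", "body": {"deltas": [[[0,0,0,0,0,0,50],[0,0,0,0,0,0,50],[2,0,5,0.3,0.4,0,50],[0,0,2,0,0,0,50],[0,0,0,0,0,0,50]]]}}

```text
clock: 12.05
eef_pos: [0.5738, 0.3554, 0.0168]
tool_rot: [0.106, 0.994, 0.001, -0.0]
ft_force: [-0.6, -0.3, -0.1]
grip_width: 0.0502
```

```bash
python3 go.py .572 .3547 .014 1.36 1 60
```

```text
t 12.05 pos [0.5738 0.3554 0.0168] yaw 1.3575 tilt [0.0001 0.0019] w 0.0502 F [-0.6 -0.3 -0.1] j [0.55 0.73 0.22 1.06 0.   0.77]
[1.7, -1.1, 2.8, 0.11, -0.02, -0.14, 60.0]
```

Call:
{"method": "jog_arm", "body": {"deltas": [[[1,0,4,0,0,0,35],[0,0,0,0,0,0,10],[0,0,0,0,0,0,10],[0,0,0,0,0,0,10],[0,0,0,0,0,0,10]]]}}

```text
clock: 12.55
eef_pos: [0.5727, 0.3556, 0.0123]
tool_rot: [0.106, 0.994, 0.001, -0.0]
ft_force: [1.6, -0.2, 0.0]
grip_width: 0.0201
```

```bash
python3 go.py .572 .3547 .08 1.36 3 10
```

```text
t 12.55 pos [0.5727 0.3556 0.0123] yaw 1.3577 tilt [-0.0002  0.0015] w 0.0201 F [ 1.6 -0.2  0. ] j [0.56 0.74 0.21 1.05 0.   0.77]
[0.2, -0.3, -22.6, 0.03, -0.01, -0.04, 10.0]
[0.2, -0.3, -22.6, 0.03, -0.01, -0.04, 10.0]
[0.2, -0.3, -22.6, 0.03, -0.01, -0.04, 10.0]
```

Call:
{"method": "jog_arm", "body": {"deltas": [[[0,0,-25,0,0,0,10],[0,0,-30,0,0,0,10],[15,0,-30,0,0,0,10],[25,0,-25,0,0,0,10]]]}}

```text
clock: 12.95
eef_pos: [0.5306, 0.3596, 0.1159]
tool_rot: [0.108, 0.994, -0.005, -0.007]
ft_force: [0.2, 0.2, -2.6]
grip_width: 0.02
```

```bash
python3 go.py .4174 .0289 .125 1.767 10 10
```

```text
t 12.95 pos [0.5306 0.3596 0.1159] yaw 1.3537 tilt [-0.0144 -0.0086] w 0.02 F [ 0.2  0.2 -2.6] j [0.6  0.6  0.25 1.23 0.   0.81]
[3.9, -34.7, -0.5, -0.05, -0.08, -2.37, 10.0]
[5.4, -34.5, -0.5, -0.05, -0.08, -2.37, 10.0]
[6.8, -34.3, -0.5, -0.05, -0.08, -2.37, 10.0]
[8.2, -34.0, -0.6, -0.05, -0.08, -2.37, 10.0]
[9.6, -33.6, -0.6, -0.05, -0.08, -2.37, 10.0]
[11.0, -33.2, -0.7, -0.05, -0.08, -2.37, 10.0]
[12.3, -32.7, -0.7, -0.05, -0.08, -2.37, 10.0]
[13.7, -32.2, -0.8, -0.05, -0.08, -2.37, 10.0]
[15.0, -31.6, -0.8, -0.05, -0.08, -2.37, 10.0]
[16.3, -30.9, -0.9, -0.05, -0.08, -2.37, 10.0]
```

Call:
{"method": "jog_arm", "body": {"deltas": [[[4,-34.5,-1,-0.1,-0.1,-2.4,10],[5.5,-34.5,-1,-0.1,-0.1,-2.4,10],[7,-34.5,-1,0,-0.1,-2.4,10],[8,-34,-1,0,-0.1,-2.4,10],[9.5,-33.5,-1,0,-0.1,-2.4,10]]]}}

```text
clock: 13.45
eef_pos: [0.4721, 0.1956, 0.1242]
tool_rot: [-0.006, 1.0, -0.0, 0.0]
ft_force: [-0.1, -0.3, -2.9]
grip_width: 0.0198
```

Call:
{"method": "jog_arm", "body": {"deltas": [[[11,-33,-1,0,0,-2.4,10],[12.5,-32.5,-1,0,0,-2.4,10],[13.5,-32,-1,0,0,-2.4,10],[13,-28,0,0,0,-2.2,10],[0,0,0,0,0,0,10]]]}}

```text
clock: 13.95
eef_pos: [0.4241, 0.0577, 0.1255]
tool_rot: [-0.09, 0.996, -0.002, -0.003]
ft_force: [0.6, 0.7, -3.0]
grip_width: 0.0198
```

```bash
python3 go.py .4174 .0289 .07 1.767 4 10
```

```text
t 13.95 pos [0.4241 0.0577 0.1255] yaw 1.7501 tilt [-0.0065 -0.0045] w 0.0198 F [ 0.6  0.7 -3. ] j [ 0.14  0.19 -0.36  1.04 -0.   -0.04]
[2.8, -6.7, 13.9, -0.05, -0.1, -0.24, 10.0]
[2.9, -6.7, 13.9, -0.05, -0.1, -0.24, 10.0]
[2.9, -6.7, 13.9, -0.05, -0.1, -0.24, 10.0]
[3.0, -6.7, 13.9, -0.05, -0.1, -0.24, 10.0]
```

Call:
{"method": "jog_arm", "body": {"deltas": [[[3,-7,14,-0.1,-0.1,-0.3,10],[3,-7,14,-0.1,-0.1,-0.2,10],[3,-7,14,0,-0.1,-0.2,10],[2,-5,12,0,0,-0.2,10],[0,0,0,0,0,0,10]]]}}

```text
clock: 14.45
eef_pos: [0.4178, 0.0299, 0.0699]
tool_rot: [-0.096, 0.995, 0.001, -0.0]
ft_force: [0.3, -0.7, -2.8]
grip_width: 0.0197
```

```bash
python3 go.py .4174 .0289 .03 1.767 3 10; python3 m2.py stapler_c scene 290 230 1.767 .05; python3 -c "
from h import *
snap('scene','s4.png');t=cv2.imread('pics/s4.png')[120:300,180:400];cv2.imwrite('pics/s4c.png',cv2.resize(t,None,fx=3,fy=3))"
```

```text
t 14.45 pos [0.4178 0.0299 0.0699] yaw 1.7633 tilt [-0.0004  0.0022] w 0.0197 F [ 0.3 -0.7 -2.8] j [ 0.07  0.23 -0.47  0.87  0.   -0.12]
[0.2, -0.3, 13.3, 0.04, 0.0, -0.07, 10.0]
[0.2, -0.3, 13.3, 0.04, 0.0, -0.07, 10.0]
[0.2, -0.3, 13.3, 0.04, 0.0, -0.07, 10.0]
stapler_c miss [(0.78, [300.9, 193.3])]
```

View pics/s4c.png

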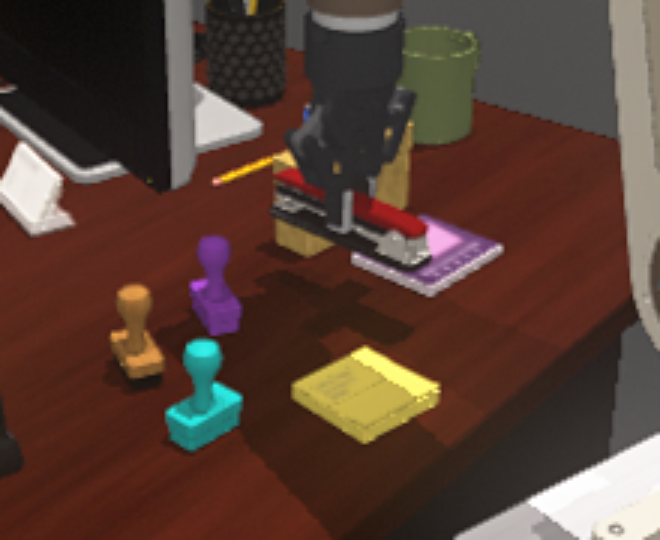

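The stapler is held level at crop (350,215), left of the pad. Lowering it.

Call:
{"method": "jog_arm", "body": {"deltas": [[[0,-0.5,18,0,0,-0.1,10],[0,-0.5,18,0,0,-0.1,10],[0,0,13,0,0,0,10],[0,0,0,0,0,0,10]]]}}

```text
clock: 15.05
eef_pos: [0.426, 0.0318, 0.0255]
tool_rot: [-0.1, 0.995, 0.001, 0.008]
ft_force: [-0.6, 0.0, -2.6]
grip_width: 0.0202
```

```bash
python3 go.py .4174 .0289 .0125 1.767 1 10
```

```text
t 15.05 pos [0.426  0.0318 0.0255] yaw 1.7704 tilt [0.015  0.0041] w 0.0202 F [-0.6  0.  -2.6] j [ 0.07  0.31 -0.52  0.74  0.   -0.13]
[9.2, -1.2, 12.9, 0.06, 0.89, 0.19, 10.0]
```

Call:
{"method": "jog_arm", "body": {"deltas": [[[8,-1,5,0,0.8,0.1,10],[0,0,0,0,0,0,10]]]}}

```text
clock: 15.25
eef_pos: [0.419, 0.0296, 0.0214]
tool_rot: [-0.099, 0.995, 0.001, 0.001]
ft_force: [-1.2, 0.7, -3.9]
grip_width: 0.02
```

```bash
python3 go.py .4174 .0289 .0125 1.767 1 10
```

```text
t 15.25 pos [0.419  0.0296 0.0214] yaw 1.7693 tilt [0.0022 0.0013] w 0.02 F [-1.2  0.7 -3.9] j [ 0.07  0.31 -0.52  0.74  0.   -0.13]
[1.8, -0.4, 8.9, 0.05, 0.14, 0.13, 10.0]
```

Call:
{"method": "jog_arm", "body": {"deltas": [[[2.5,-0.5,6,0,0.3,0.1,10],[0.5,0,2,0,0.2,0,10],[0,0,0,0,0,0,10]]]}}

```text
clock: 15.55
eef_pos: [0.4176, 0.0287, 0.0144]
tool_rot: [-0.098, 0.995, 0.0, -0.002]
ft_force: [0.0, -0.1, -3.3]
grip_width: 0.0198
```

```bash
python3 go.py .4174 .0289 .0125 1.767 1 10
```

```text
t 15.55 pos [0.4176 0.0287 0.0144] yaw 1.7675 tilt [-0.0033 -0.0002] w 0.0198 F [ 0.  -0.1 -3.3] j [ 0.07  0.32 -0.53  0.72 -0.   -0.13]
[0.2, 0.3, 1.9, 0.02, -0.19, 0.03, 10.0]
```

Call:
{"method": "jog_arm", "body": {"deltas": [[[0,0,2,0,-0.2,0,10],[0,0,0,0,0,0,10],[0,0,0,0,0,0,45],[0,0,0,0,0,0,45],[0,0,-20,0,0,0,45]]]}}

```text
clock: 16.05
eef_pos: [0.4171, 0.0285, 0.0319]
tool_rot: [-0.098, 0.995, 0.0, -0.001]
ft_force: [1.0, 0.9, 1.0]
grip_width: 0.0451
```

Call:
{"method": "jog_arm", "body": {"deltas": [[[0,0,-40,0,0,0,60],[0,0,-40,0,0,0,80],[0,0,-40,0,0,0,80],[0,0,-10,0,0,0,80]]]}}

```text
clock: 16.45
eef_pos: [0.4177, 0.0285, 0.1683]
tool_rot: [-0.098, 0.995, 0.0, 0.0]
ft_force: [0.5, 0.8, 0.4]
grip_width: 0.0798
```

```bash
python3 go.py .409 .369 .16 1.47 10 70; python3 m2.py tape_dispenser_c top 120 238 1.47
```

```text
t 16.45 pos [0.4177 0.0285 0.1683] yaw 1.7672 tilt [0.0008 0.0005] w 0.0798 F [0.5 0.8 0.4] j [ 0.07  0.12 -0.31  1.14  0.   -0.13]
[-5.8, 33.6, 0.8, 0.0, 0.0, 1.7, 70.0]
[-4.8, 33.7, 0.8, 0.0, 0.0, 1.7, 70.0]
[-3.8, 33.8, 0.8, 0.0, 0.0, 1.7, 70.0]
[-2.8, 33.9, 0.8, 0.0, 0.0, 1.7, 70.0]
[-1.8, 34.0, 0.8, 0.0, 0.0, 1.7, 70.0]
[-0.8, 34.0, 0.8, 0.0, 0.0, 1.7, 70.0]
[0.3, 34.1, 0.8, 0.0, 0.0, 1.7, 70.0]
[1.3, 34.0, 0.8, 0.0, 0.0, 1.7, 70.0]
[2.3, 34.0, 0.8, 0.0, 0.0, 1.7, 70.0]
[3.3, 33.9, 0.8, 0.0, 0.0, 1.7, 70.0]
tape_dispenser_c miss []
```

Run:
```python
from fit import *
im=cv2.imread('pics/top0.png'); S=8; a=cv2.resize(im[195:270,95:165],None,fx=S,fy=S,interpolation=2)
for yaw,col in((1.43,(0,255,0)),(1.53,(0,0,255))):
    c,s=np.cos(yaw),np.sin(yaw)
    for z in(0,.02):
        p=box(.051,.121,z,z)[[0,2,6,4]]; w=np.c_[p[:,0]*c-p[:,1]*s+.4337,p[:,0]*s+p[:,1]*c+.3695,p[:,2]]
        cv2.polylines(a,[((proj('top',w)+.5-[95,195])*S).astype(np.int32)],True,col,1)
cv2.imwrite('pics/t5.png',a)
```

```text
(no output)
```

View pics/t5.png

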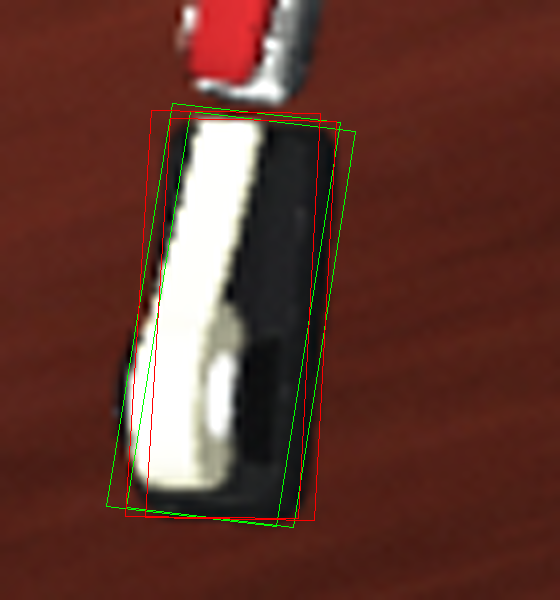

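Call:
{"method": "jog_arm", "body": {"deltas": [[[-6,34,1,0,0,1.7,75],[-5,34,1,0,0,1.7,75],[-4,34,1,0,0,1.7,75],[-3,34,1,0,0,1.7,75],[-2,34,1,0,0,1.7,75]]]}}

```text
clock: 17.1
eef_pos: [0.4089, 0.1996, 0.1516]
tool_rot: [-0.016, 1.0, -0.003, -0.008]
ft_force: [0.4, 0.0, -0.2]
grip_width: 0.0747
```

Call:
{"method": "jog_arm", "body": {"deltas": [[[-1,34,1,0,0,1.7,75],[0,34,1,0,0,1.7,75],[1,34,1,0,0,1.7,75],[2,30,1,0,0,1.7,75],[0,0,0,0,0,0,75]]]}}

```text
clock: 17.6
eef_pos: [0.4025, 0.3374, 0.1355]
tool_rot: [0.044, 0.999, -0.008, -0.015]
ft_force: [-0.0, -0.8, 0.8]
grip_width: 0.0749
```

```bash
python3 go.py .409 .371 .09 1.46 3 75
```

```text
t 17.6 pos [0.4025 0.3374 0.1355] yaw 1.483 tilt [-0.0297 -0.0145] w 0.0749 F [-0.  -0.8  0.8] j [ 0.69  0.38 -0.07  1.16  0.01  0.78]
[-1.6, 11.6, 14.9, -0.33, -0.54, 0.44, 75.0]
[-1.4, 11.5, 15.0, -0.33, -0.54, 0.44, 75.0]
[-1.2, 11.4, 15.1, -0.33, -0.54, 0.44, 75.0]
```

Call:
{"method": "jog_arm", "body": {"deltas": [[[-2,12,15,-0.3,-0.5,0,75],[-2,12,15,-0.3,-0.5,0,75],[-1.5,11,15,-0.3,-0.5,0,75],[0,0,0,0,0,0,75]]]}}

```text
clock: 18.0
eef_pos: [0.4065, 0.368, 0.0815]
tool_rot: [0.043, 0.999, -0.006, -0.005]
ft_force: [-1.0, -0.5, -0.0]
grip_width: 0.0745
```

```bash
python3 go.py .408 .372 .05 1.485 2 75; python3 go.py .408 .372 .022 1.485 3 75
```

```text
t 18.0 pos [0.4065 0.368  0.0815] yaw 1.4848 tilt [-0.0103 -0.0107] w 0.0745 F [-1.  -0.5 -0. ] j [ 0.74  0.45 -0.1   1.04 -0.    0.82]
[-0.7, 2.3, 15.7, -0.33, -0.27, -0.01, 75.0]
[-0.7, 2.2, 15.7, -0.33, -0.27, -0.01, 75.0]
t 18.0 pos [0.4065 0.368  0.0815] yaw 1.4848 tilt [-0.0103 -0.0107] w 0.0745 F [-1.  -0.5 -0. ] j [ 0.74  0.45 -0.1   1.04 -0.    0.82]
[-0.6, 1.6, 19.8, -0.22, -0.18, -0.0, 75.0]
[-0.5, 1.5, 19.8, -0.22, -0.18, -0.0, 75.0]
[-0.5, 1.5, 19.8, -0.22, -0.18, -0.0, 75.0]
```

Call:
{"method": "jog_arm", "body": {"deltas": [[[-1,2,19,-0.2,-0.2,0,75],[-0.5,1.5,19,-0.2,-0.2,0,75],[0,1,13,-0.2,-0.2,0,75],[0,0,0,0,0,0,75]]]}}

```text
clock: 18.4
eef_pos: [0.4063, 0.3662, 0.0272]
tool_rot: [0.044, 0.999, -0.004, -0.002]
ft_force: [-0.5, 0.3, -0.8]
grip_width: 0.0752
```

```bash
python3 go.py .408 .372 .022 1.485 1 75
```

```text
t 18.4 pos [0.4063 0.3662 0.0272] yaw 1.4831 tilt [-0.004  -0.0078] w 0.0752 F [-0.5  0.3 -0.8] j [ 0.74  0.51 -0.17  0.9  -0.    0.82]
[-1.2, 6.0, 5.2, -0.46, -0.19, -0.11, 75.0]
```

Call:
{"method": "jog_arm", "body": {"deltas": [[[-1,6,5,-0.4,-0.2,0,75],[0,0,0,0,0,0,60],[0,0,0,0,0,0,20],[0,0,0,0,0,0,20],[0,0,0,0,0,0,20]]]}}

```text
clock: 18.9
eef_pos: [0.4088, 0.3714, 0.024]
tool_rot: [0.045, 0.999, -0.0, 0.001]
ft_force: [0.3, -0.5, -5.2]
grip_width: 0.0354
```

```bash
python3 go.py .408 .372 .022 1.485 1 75; python3 m2.py tape_dispenser_c scene 165 258 1.47
```

```text
t 18.9 pos [0.4088 0.3714 0.024 ] yaw 1.4817 tilt [ 0.001  -0.0002] w 0.0354 F [ 0.3 -0.5 -5.2] j [ 0.74  0.52 -0.17  0.89 -0.    0.83]
[0.8, 0.5, 2.0, -0.01, 0.06, -0.19, 75.0]
tape_dispenser_c scene [0.4319 0.3709 1.4547] 0.758 974
```

Call:
{"method": "jog_arm", "body": {"deltas": [[[0,0,-25,0,0,0,20],[0,0,-35,0,0,0,20],[0,-5,-35,0,0,0,20],[0,-20,-30,0,0,0,20]]]}}

```text
clock: 19.4
eef_pos: [0.4012, 0.3435, 0.144]
tool_rot: [0.043, 0.999, -0.007, -0.007]
ft_force: [0.1, 0.8, -5.1]
grip_width: 0.0351
```

```bash
python3 go.py .4335 -.1754 .15 1.767 15 20; python3 -c "
from h import *
snap('scene','s6.png');t=cv2.imread('pics/s6.png')[120:300,90:310];cv2.imwrite('pics/s6c.png',cv2.resize(t,None,fx=2.5,fy=2.5))"
```

```text
t 19.4 pos [0.4012 0.3435 0.144 ] yaw 1.4847 tilt [-0.0144 -0.013 ] w 0.0351 F [ 0.1  0.8 -5.1] j [ 0.71  0.36 -0.06  1.17 -0.    0.79]
[-5.1, -34.3, 0.0, -0.05, -0.06, -1.08, 20.0]
[-4.5, -34.4, -0.0, -0.05, -0.06, -1.08, 20.0]
[-3.8, -34.4, -0.0, -0.05, -0.06, -1.08, 20.0]
[-3.2, -34.5, -0.1, -0.05, -0.06, -1.08, 20.0]
[-2.5, -34.6, -0.1, -0.05, -0.06, -1.08, 20.0]
[-1.9, -34.6, -0.1, -0.05, -0.06, -1.08, 20.0]
[-1.2, -34.6, -0.1, -0.05, -0.06, -1.08, 20.0]
[-0.6, -34.7, -0.2, -0.05, -0.06, -1.08, 20.0]
[0.1, -34.7, -0.2, -0.05, -0.06, -1.08, 20.0]
[0.7, -34.7, -0.2, -0.05, -0.06, -1.08, 20.0]
[1.4, -34.6, -0.2, -0.05, -0.06, -1.08, 20.0]
[2.0, -34.6, -0.3, -0.05, -0.06, -1.08, 20.0]
[2.7, -34.6, -0.3, -0.05, -0.06, -1.08, 20.0]
[3.3, -34.5, -0.3, -0.05, -0.06, -1.08, 20.0]
[4.0, -34.4, -0.4, -0.05, -0.06, -1.08, 20.0]
```

View pics/s6c.png

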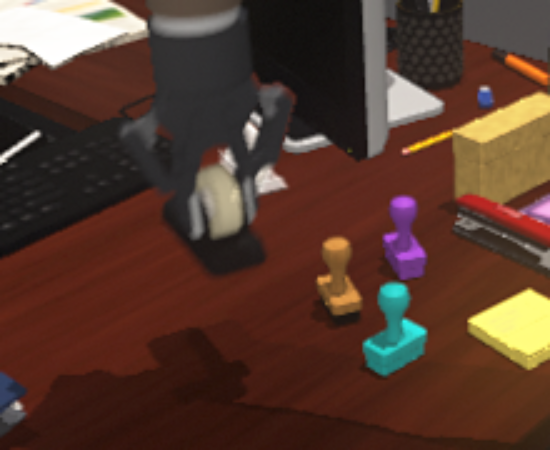

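The dispenser is held level at crop (215,215). I'll carry it across.

Call:
{"method": "jog_arm", "body": {"deltas": [[[-5,-34,-1,-0.1,-0.1,-1.1,20],[-4.5,-34,-1,-0.1,-0.1,-1.1,20],[-4,-34,-1,-0.1,-0.1,-1.1,20],[-3,-34,-1,0,-0.1,-1.1,20],[-2.5,-34,0,0,-0.1,-1.1,20]]]}}

```text
clock: 19.95
eef_pos: [0.4127, 0.168, 0.1544]
tool_rot: [-0.009, 1.0, -0.003, 0.001]
ft_force: [1.4, 0.0, -5.8]
grip_width: 0.0354
```

Call:
{"method": "jog_arm", "body": {"deltas": [[[-2,-34,0,0,0,-1.1,20],[-1,-34,0,0,0,-1.1,20],[-0.5,-34,0,0,0,-1.1,20],[0,-34,0,0,0,-1.1,20],[1,-34,0,0,0,-1.1,20]]]}}

```text
clock: 20.45
eef_pos: [0.4205, -0.0091, 0.1525]
tool_rot: [-0.06, 0.998, -0.003, -0.003]
ft_force: [-0.1, 0.0, -5.3]
grip_width: 0.0355
```

```bash
python3 go.py .4335 -.1754 .14 1.767 5 20
```

```text
t 20.45 pos [ 0.4205 -0.0091  0.1525] yaw 1.6902 tilt [-0.0053 -0.0073] w 0.0355 F [-0.1  0.  -5.3] j [-0.02  0.14 -0.33  1.1  -0.01 -0.14]
[1.4, -33.3, 2.7, -0.07, -0.07, -0.88, 20.0]
[1.9, -33.3, 2.7, -0.07, -0.07, -0.88, 20.0]
[2.4, -33.3, 2.6, -0.07, -0.07, -0.88, 20.0]
[2.9, -33.2, 2.6, -0.07, -0.07, -0.88, 20.0]
[3.4, -33.2, 2.6, -0.07, -0.07, -0.88, 20.0]
```

Call:
{"method": "jog_arm", "body": {"deltas": [[[1.5,-33,2.5,-0.1,-0.1,-0.9,20],[2,-33,2.5,-0.1,-0.1,-0.9,20],[2.5,-33,2.5,0,0,-0.9,20],[3,-33,2.5,0,0,-0.9,20],[2.5,-25,0,0,0,-0.8,20]]]}}

```text
clock: 20.95
eef_pos: [0.4283, -0.1731, 0.1399]
tool_rot: [-0.099, 0.995, -0.001, -0.004]
ft_force: [0.4, 0.1, -5.4]
grip_width: 0.0353
```

```bash
python3 go.py .4335 -.1754 .07 1.767 4 20
```

```text
t 20.95 pos [ 0.4283 -0.1731  0.1399] yaw 1.7683 tilt [-0.0086 -0.0025] w 0.0353 F [ 0.4  0.1 -5.4] j [-0.38  0.24 -0.25  1.09 -0.01 -0.58]
[-1.3, -0.8, 17.5, -0.01, -0.13, 0.02, 20.0]
[-1.3, -0.8, 17.5, -0.01, -0.13, 0.02, 20.0]
[-1.2, -0.8, 17.5, -0.01, -0.13, 0.02, 20.0]
[-1.2, -0.8, 17.5, -0.01, -0.13, 0.02, 20.0]
```

Call:
{"method": "jog_arm", "body": {"deltas": [[[-1,0,17,0,-0.1,0,20],[-1,0,17,0,-0.1,0,20],[-1,0,17,0,-0.1,0,20],[-1,0,15,0,-0.1,0,20],[0,0,0,0,0,0,20]]]}}

```text
clock: 21.45
eef_pos: [0.4291, -0.1771, 0.0691]
tool_rot: [-0.094, 0.996, -0.001, -0.003]
ft_force: [-0.1, 0.6, -5.5]
grip_width: 0.0352
```

```bash
python3 go.py .4335 -.1754 .045 1.767 2 20; python3 m2.py note_pad top 305 228 .19; python3 m2.py gold_box_c top 306 185 3.337; python3 -c "
from h import *
snap('scene','s7.png');t=cv2.imread('pics/s7.png')[110:290,230:430];cv2.imwrite('pics/s7c.png',cv2.resize(t,None,fx=2.8,fy=2.8))"
```

```text
t 21.45 pos [ 0.4291 -0.1771  0.0691] yaw 1.7594 tilt [-0.0063 -0.0019] w 0.0352 F [-0.1  0.6 -5.5] j [-0.39  0.32 -0.35  0.91 -0.   -0.58]
[-2.4, 0.4, 12.0, -0.02, -0.19, -0.22, 20.0]
[-2.4, 0.4, 12.0, -0.02, -0.19, -0.22, 20.0]
note_pad top [ 0.4375 -0.0691  0.1987] 0.947 1420
gold_box_c top [ 0.5297 -0.0506  3.3365] 0.943 1364
```

View pics/s7c.png

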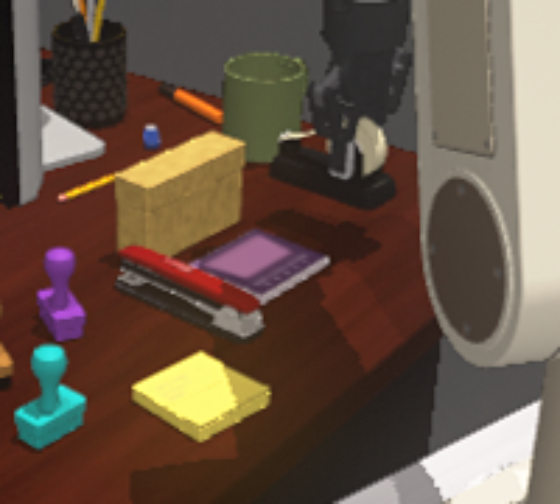

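The view shows the box, stapler and pad in order, with the dispenser at crop (335,175) over its place on the right. Lowering it.

Call:
{"method": "jog_arm", "body": {"deltas": [[[-3,0,13,0,-0.2,-0.3,20],[-2.5,0,13,0,-0.2,-0.2,20],[-1,0,9,0,-0.1,0,20],[0,0,0,0,0,0,20]]]}}

```text
clock: 22.1
eef_pos: [0.4427, -0.1783, 0.0407]
tool_rot: [-0.099, 0.995, -0.004, 0.009]
ft_force: [-1.1, -0.4, -5.0]
grip_width: 0.0353
```

```bash
python3 go.py .434 -.1758 .0235 1.767 1 20
```

```text
t 22.1 pos [ 0.4427 -0.1783  0.0407] yaw 1.7693 tilt [ 0.0183 -0.0067] w 0.0353 F [-1.1 -0.4 -5. ] j [-0.38  0.36 -0.38  0.82  0.   -0.58]
[8.4, 4.3, 17.0, -0.58, 0.95, 0.14, 20.0]
```

Call:
{"method": "jog_arm", "body": {"deltas": [[[7,3,7,-0.5,0.9,0.1,20],[0,0,0,0,0,0,20]]]}}

```text
clock: 22.3
eef_pos: [0.4352, -0.1768, 0.034]
tool_rot: [-0.098, 0.995, -0.001, 0.0]
ft_force: [-0.7, -0.4, -6.2]
grip_width: 0.0353
```

```bash
python3 go.py .434 -.1758 .0235 1.767 1 20
```

```text
t 22.3 pos [ 0.4352 -0.1768  0.034 ] yaw 1.7676 tilt [ 0.0005 -0.0013] w 0.0353 F [-0.7 -0.4 -6.2] j [-0.39  0.37 -0.38  0.82 -0.   -0.58]
[1.0, 1.2, 10.5, -0.08, 0.01, 0.04, 20.0]
```

Call:
{"method": "jog_arm", "body": {"deltas": [[[1.5,1,7,-0.1,0.2,0,20],[0.5,0,2.5,0,0.1,0,20],[0,0,0,0,0,0,20]]]}}

```text
clock: 22.6
eef_pos: [0.4335, -0.1766, 0.0245]
tool_rot: [-0.098, 0.995, -0.0, -0.002]
ft_force: [0.2, -0.7, -5.2]
grip_width: 0.035
```

```bash
python3 go.py .434 -.1758 .0235 1.767 1 20
```

```text
t 22.6 pos [ 0.4335 -0.1766  0.0245] yaw 1.7673 tilt [-0.0038 -0.0012] w 0.035 F [ 0.2 -0.7 -5.2] j [-0.39  0.38 -0.39  0.8  -0.   -0.58]
[-0.6, 0.7, 1.0, -0.03, -0.23, 0.02, 20.0]
```

Call:
{"method": "jog_arm", "body": {"deltas": [[[-0.5,0.7,1.5,0,-0.2,0,20],[0,0,0,0,0,0,20]]]}}

```text
clock: 22.8
eef_pos: [0.4341, -0.1765, 0.0242]
tool_rot: [-0.098, 0.995, -0.001, 0.0]
ft_force: [0.6, -0.8, -4.7]
grip_width: 0.0355
```

```bash
python3 go.py .434 -.1758 .022 1.767 1 20
```

```text
t 22.8 pos [ 0.4341 -0.1765  0.0242] yaw 1.7669 tilt [ 0.0005 -0.002 ] w 0.0355 F [ 0.6 -0.8 -4.7] j [-0.39  0.38 -0.4   0.79 -0.   -0.58]
[-0.0, 0.7, 2.2, -0.12, 0.01, -0.01, 20.0]
```

Call:
{"method": "jog_arm", "body": {"deltas": [[[0,0.7,2.5,0,0,0,20],[0,0,0,0,0,0,20],[0,0,0,0,0,0,55],[0,0,0,0,0,0,75],[0,0,0,0,0,0,75]]]}}

```text
clock: 23.3
eef_pos: [0.4376, -0.1775, 0.0261]
tool_rot: [-0.098, 0.995, -0.003, 0.004]
ft_force: [0.3, 0.3, -0.0]
grip_width: 0.0746
```

Call:
{"method": "jog_arm", "body": {"deltas": [[[0,0,-25,0,0,0,80],[0,0,-40,0,0,0,80],[0,0,-40,0,0,0,80],[0,0,-40,0,0,0,80],[0,0,-20,0,0,0,80]]]}}

```text
clock: 23.8
eef_pos: [0.4344, -0.1754, 0.1931]
tool_rot: [-0.098, 0.995, -0.001, 0.001]
ft_force: [0.5, 0.3, 0.2]
grip_width: 0.0801
```

```bash
python3 go.py .4313 .2246 .17 1.36 14 60
```

```text
t 23.8 pos [ 0.4344 -0.1754  0.1931] yaw 1.7671 tilt [ 0.0018 -0.0024] w 0.0801 F [0.5 0.3 0.2] j [-0.38  0.2  -0.15  1.22 -0.   -0.58]
[-5.4, 28.1, 1.6, -0.01, 0.01, 1.67, 60.0]
[-4.5, 28.2, 1.6, -0.01, 0.01, 1.67, 60.0]
[-3.7, 28.3, 1.6, -0.01, 0.01, 1.67, 60.0]
[-2.9, 28.4, 1.6, -0.01, 0.01, 1.67, 60.0]
[-2.1, 28.5, 1.6, -0.01, 0.01, 1.67, 60.0]
[-1.2, 28.5, 1.6, -0.01, 0.01, 1.67, 60.0]
[-0.4, 28.6, 1.6, -0.01, 0.01, 1.67, 60.0]
[0.4, 28.6, 1.6, -0.01, 0.01, 1.67, 60.0]
[1.3, 28.5, 1.6, -0.01, 0.01, 1.67, 60.0]
[2.1, 28.5, 1.6, -0.01, 0.01, 1.67, 60.0]
[2.9, 28.4, 1.6, -0.01, 0.01, 1.67, 60.0]
[3.7, 28.3, 1.6, -0.01, 0.01, 1.67, 60.0]
[4.6, 28.2, 1.6, -0.01, 0.01, 1.67, 60.0]
[5.4, 28.1, 1.6, -0.01, 0.01, 1.67, 60.0]
```

Call:
{"method": "jog_arm", "body": {"deltas": [[[-5,40,1,0,0,2.3,60],[-4,40,1,0,0,2.3,60],[-3,40,1,0,0,2.3,60],[-2,40,1,0,0,2.3,60],[-1,40,1,0,0,2.3,60]]]}}

```text
clock: 24.3
eef_pos: [0.4334, 0.0255, 0.1934]
tool_rot: [0.012, 1.0, -0.003, 0.01]
ft_force: [1.0, -0.3, 0.1]
grip_width: 0.06
```

```bash
python3 go.py .4313 .2246 .15 1.36 5 60;  for a in "note_pad top 305 228 .19" "gold_box_c top 306 185 3.337" "stapler_c top 262 230 1.767" "tape_dispenser_c top 350 225 1.767" "rubber_stamp_c top 183 233 1.36"; do python3 m2.py $a; done
```

```text
t 24.3 pos [0.4334 0.0255 0.1934] yaw 1.5461 tilt [ 0.0197 -0.0068] w 0.06 F [ 1.  -0.3  0.1] j [ 0.06  0.12 -0.25  1.19 -0.01  0.09]
[1.6, 39.8, 8.4, -0.05, 0.23, 2.13, 60.0]
[3.0, 39.8, 8.4, -0.05, 0.23, 2.13, 60.0]
[4.5, 39.6, 8.5, -0.05, 0.23, 2.13, 60.0]
[5.9, 39.4, 8.5, -0.05, 0.23, 2.13, 60.0]
[7.3, 39.2, 8.6, -0.05, 0.23, 2.13, 60.0]
note_pad miss []
gold_box_c miss []
stapler_c miss []
tape_dispenser_c top [ 0.4573 -0.1701  1.7356] 0.839 1016
rubber_stamp_c top [0.4313 0.2258 1.3664] 0.894 289
```

Call:
{"method": "jog_arm", "body": {"deltas": [[[2,38,8,0,0.2,2,60],[3,38,8,0,0.2,2,60],[4.5,38,8,0,0.2,2,60],[6,38,8,0,0.2,2,60],[5,30,5,0,0,2,60]]]}}

```text
clock: 25.45
eef_pos: [0.4342, 0.2065, 0.155]
tool_rot: [0.11, 0.994, -0.003, 0.005]
ft_force: [0.8, -1.1, -0.0]
grip_width: 0.0597
```

```bash
python3 go.py .4313 .225 .11 1.365 2 60;  for a in "note_pad top 305 228 .19" "gold_box_c top 306 185 3.337" "stapler_c top 262 230 1.767" ; do python3 m2.py $a; done
```

```text
t 25.45 pos [0.4342 0.2065 0.155 ] yaw 1.3502 tilt [ 0.0091 -0.0063] w 0.0597 F [ 0.8 -1.1 -0. ] j [ 0.45  0.25 -0.19  1.13 -0.01  0.67]
[3.7, 8.8, 22.4, -0.12, 0.29, -0.42, 60.0]
[3.5, 8.8, 22.5, -0.12, 0.29, -0.42, 60.0]
note_pad top [ 0.4373 -0.0683  0.1855] 0.95 1530
gold_box_c top [ 0.5301 -0.0508  3.3319] 0.914 1314
stapler_c top [0.4185 0.0287 1.7794] 0.91 927
```

Call:
{"method": "jog_arm", "body": {"deltas": [[[3,9,20,-0.1,0.3,-0.3,60],[2,8,18,-0.1,0.3,-0.2,60],[0,0,0,0,0,0,60]]]}}

```text
clock: 26.05
eef_pos: [0.4353, 0.2183, 0.1187]
tool_rot: [0.109, 0.994, 0.0, 0.002]
ft_force: [-1.3, -1.0, 0.6]
grip_width: 0.0599
```

```bash
python3 go.py .4313 .2253 .042 1.365 4 60; python3 -c "
from h import *
snap('scene','s8.png');t=cv2.imread('pics/s8.png')[140:290,160:310];cv2.imwrite('pics/s8c.png',cv2.resize(t,None,fx=3.5,fy=3.5))"
```

```text
t 26.05 pos [0.4353 0.2183 0.1187] yaw 1.3532 tilt [0.0033 0.    ] w 0.0599 F [-1.3 -1.   0.6] j [ 0.47  0.29 -0.23  1.04 -0.    0.68]
[1.4, 1.5, 19.2, 0.01, 0.05, -0.17, 60.0]
[1.4, 1.5, 19.2, 0.01, 0.05, -0.17, 60.0]
[1.4, 1.5, 19.2, 0.01, 0.05, -0.17, 60.0]
[1.4, 1.5, 19.2, 0.01, 0.05, -0.17, 60.0]
```

View pics/s8c.png

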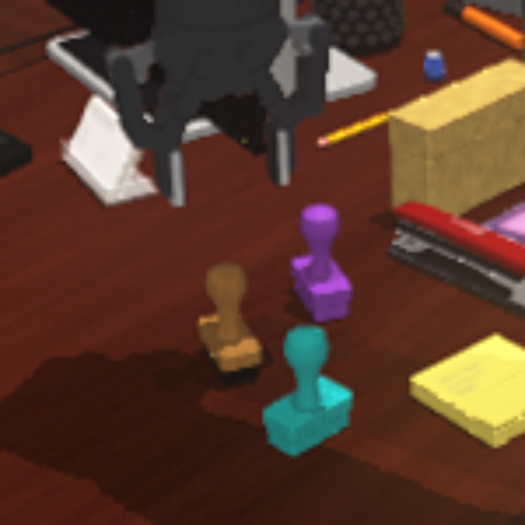

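The brown stamp stands at crop (228,318), under the open gripper. Descending.

Call:
{"method": "jog_arm", "body": {"deltas": [[[2,2,19,0,0.1,-0.2,60],[2,2,19,0,0.1,-0.2,60],[1,2,17,0,0.1,-0.1,60],[1,1,12,0,0,0,60],[0,0,0,0,0,0,60]]]}}

```text
clock: 26.6
eef_pos: [0.4368, 0.2229, 0.0579]
tool_rot: [0.108, 0.994, 0.003, 0.005]
ft_force: [-0.9, 0.5, -0.3]
grip_width: 0.0601
```

```bash
python3 go.py .4313 .2253 .042 1.365 1 60
```

```text
t 26.6 pos [0.4368 0.2229 0.0579] yaw 1.3538 tilt [0.0096 0.0043] w 0.0601 F [-0.9  0.5 -0.3] j [ 0.47  0.36 -0.31  0.88 -0.    0.69]
[6.0, 1.1, 15.8, 0.36, 0.49, -0.64, 60.0]
```

Call:
{"method": "jog_arm", "body": {"deltas": [[[6,1,10,0.3,0.5,-0.5,60],[2,0,5,0,0.2,0,60],[0,0,0,0,0,0,60]]]}}

```text
clock: 26.9
eef_pos: [0.4309, 0.2252, 0.0448]
tool_rot: [0.105, 0.994, 0.002, -0.0]
ft_force: [-0.1, 0.1, 0.6]
grip_width: 0.0601
```

```bash
python3 go.py .4313 .2253 .042 1.365 1 60
```

```text
t 26.9 pos [0.4309 0.2252 0.0448] yaw 1.3609 tilt [-0.0003  0.0033] w 0.0601 F [-0.1  0.1  0.6] j [ 0.48  0.38 -0.33  0.86  0.    0.69]
[-0.4, 0.2, 2.8, 0.18, -0.05, -0.24, 60.0]
```

Call:
{"method": "jog_arm", "body": {"deltas": [[[0,0,3,0.1,0,-0.2,45],[0,0,0,0,0,0,15],[0,0,0,0,0,0,10],[0,0,0,0,0,0,10],[0,0,0,0,0,0,10]]]}}

```text
clock: 27.4
eef_pos: [0.4321, 0.226, 0.0431]
tool_rot: [0.103, 0.995, 0.002, 0.001]
ft_force: [0.0, -0.5, -0.1]
grip_width: 0.0219
```

```bash
python3 go.py .42 .22 .2 1.365 4 10;python3 m2.py rubber_stamp_c scene 225 232 1.36
```

```text
t 27.4 pos [0.4321 0.226  0.0431] yaw 1.365 tilt [0.0021 0.0032] w 0.0219 F [ 0.  -0.5 -0.1] j [ 0.48  0.38 -0.33  0.85  0.    0.69]
[2.6, -2.0, -39.2, 0.05, 0.02, 0.0, 10.0]
[2.6, -2.0, -39.2, 0.05, 0.02, 0.0, 10.0]
[2.6, -2.0, -39.2, 0.05, 0.02, 0.0, 10.0]
[2.6, -2.1, -39.2, 0.05, 0.02, 0.0, 10.0]
rubber_stamp_c scene [0.4319 0.2252 1.2703] 0.826 413
```

Call:
{"method": "jog_arm", "body": {"deltas": [[[0,0,-25,0,0,0,10],[0,0,-38,0,0,0,10],[0,-5,-40,0,0,0,10],[0,-15,-40,0,0,0,10]]]}}

```text
clock: 27.9
eef_pos: [0.4229, 0.2041, 0.1832]
tool_rot: [0.102, 0.995, -0.003, -0.006]
ft_force: [0.6, -0.8, -0.4]
grip_width: 0.0222
```

```bash
python3 go.py .46 -.045 .2 .185 10 10;python3 -c "
from h import *
snap('scene','s9.png');t=cv2.imread('pics/s9.png')[80:280,140:340];cv2.imwrite('pics/s9c.png',cv2.resize(t,None,fx=2.8,fy=2.8))"
```

```text
t 27.9 pos [0.4229 0.2041 0.1832] yaw 1.367 tilt [-0.0135 -0.0048] w 0.0222 F [ 0.6 -0.8 -0.4] j [ 0.45  0.22 -0.15  1.22  0.    0.65]
[-8.7, -23.7, -1.6, -0.08, -0.04, 6.77, 10.0]
[-11.4, -22.5, -1.6, -0.08, -0.04, 6.77, 10.0]
[-14.0, -21.0, -1.7, -0.08, -0.04, 6.77, 10.0]
[-16.3, -19.2, -1.7, -0.08, -0.04, 6.77, 10.0]
[-18.5, -17.1, -1.7, -0.08, -0.04, 6.77, 10.0]
[-20.4, -14.8, -1.7, -0.08, -0.04, 6.77, 10.0]
[-22.0, -12.3, -1.7, -0.08, -0.04, 6.77, 10.0]
[-23.3, -9.6, -1.7, -0.08, -0.04, 6.77, 10.0]
[-24.2, -6.8, -1.7, -0.08, -0.04, 6.77, 10.0]
[-24.9, -3.9, -1.7, -0.08, -0.04, 6.77, 10.0]
```

View pics/s9c.png

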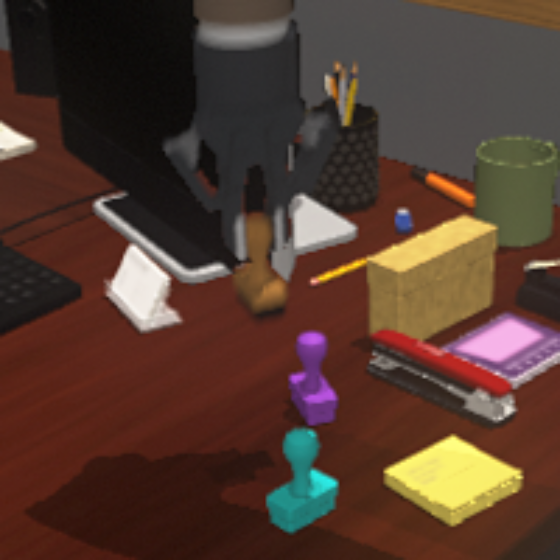

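The stamp hangs from the jaws at crop (260,270), perhaps slightly tilted. I'll check that again near the box.

Call:
{"method": "jog_arm", "body": {"deltas": [[[-9,-23.5,-2.5,-0.1,-0.1,6.8,10],[-11.5,-22.5,-2.5,-0.1,-0.1,6.8,10],[-14,-21,-2.5,-0.1,0,6.8,10],[-16.5,-19,-2.5,-0.1,0,6.8,10],[-18.5,-17,-2,-0.1,0,6.8,10]]]}}

```text
clock: 28.45
eef_pos: [0.4459, 0.0775, 0.2058]
tool_rot: [0.397, 0.918, 0.006, 0.004]
ft_force: [0.6, -0.9, -0.2]
grip_width: 0.0221
```

Call:
{"method": "jog_arm", "body": {"deltas": [[[-20.5,-15,-1,0,0,6.8,10],[-22,-12,-1,0,0,6.8,10],[-23,-9.5,0,0,0,6.8,10],[-24,-7,0,0,0,6.8,10],[0,0,0,0,0,0,10]]]}}

```text
clock: 28.95
eef_pos: [0.4573, -0.0288, 0.2064]
tool_rot: [0.612, 0.791, 0.007, 0.003]
ft_force: [-0.2, -0.2, -0.3]
grip_width: 0.0216
```

```bash
python3 go.py .5295 -.05 .18 .185 5 10
```

```text
t 28.95 pos [ 0.4573 -0.0288  0.2064] yaw 0.2535 tilt [0.0131 0.0069] w 0.0216 F [-0.2 -0.2 -0.3] j [-0.07  0.16 -0.16  1.24  0.01  1.25]
[-7.7, 12.8, 5.4, 0.16, -0.05, 0.79, 10.0]
[-7.6, 13.0, 5.4, 0.16, -0.05, 0.79, 10.0]
[-7.4, 13.1, 5.4, 0.16, -0.05, 0.79, 10.0]
[-7.2, 13.2, 5.3, 0.16, -0.05, 0.79, 10.0]
[-7.0, 13.3, 5.3, 0.16, -0.05, 0.79, 10.0]
```

Call:
{"method": "jog_arm", "body": {"deltas": [[[-7.5,13,7,0.2,0,0.8,10],[-7.5,13,7,0.2,0,0.8,10],[-7,13,7,0.2,0,0.8,10],[-7,13,7,0.1,0,0.8,10],[0,0,0,0,0,0,10]]]}}

```text
clock: 29.45
eef_pos: [0.5156, -0.0437, 0.1768]
tool_rot: [0.633, 0.775, 0.002, -0.002]
ft_force: [-0.2, -0.1, -0.1]
grip_width: 0.0219
```

```bash
python3 go.py .5295 -.05 .145 .185 3 10
```

```text
t 29.45 pos [ 0.5156 -0.0437  0.1768] yaw 0.2011 tilt [-0.0003  0.0061] w 0.0219 F [-0.2 -0.1 -0.1] j [-0.09  0.31 -0.05  1.21  0.01  1.28]
[-3.1, 4.1, 10.6, 0.02, -0.12, 0.31, 10.0]
[-3.0, 4.1, 10.6, 0.02, -0.12, 0.31, 10.0]
[-3.0, 4.1, 10.6, 0.02, -0.12, 0.31, 10.0]
```

Call:
{"method": "jog_arm", "body": {"deltas": [[[-3,4,10,0,-0.1,0.3,10],[-3,4,10,0,-0.1,0.3,10],[-2,4,10,0,-0.1,0.2,10],[0,0,0,0,0,0,10]]]}}

```text
clock: 29.85
eef_pos: [0.5279, -0.0476, 0.144]
tool_rot: [0.637, 0.771, 0.0, -0.001]
ft_force: [-1.7, 0.8, -0.1]
grip_width: 0.022
```

```bash
python3 go.py .5295 -.05 .13 .185 1 10
python3 - <<'E'
from fit import *
im=snap('scene','s10.png'); z=get_obs()['eef_pos'][2]-.0431
for r in masks_of('rubber_stamp_c','scene'):
    if r['at'][0]>265: print(r['conf'],r['at'],r['pixels'].sum(),fit('rubber_stamp_c',{'scene':r['pixels']},[.53,-.05,[.19]],z))
S=10;u,v=proj('scene',[.53,-.05,.12])[0].astype(int); a=cv2.resize(cv2.imread('pics/s10.png')[v-30:v+30,u-35:u+35],None,fx=S,fy=S,interpolation=2)
p=box(.028,.052,z,z); c,s=np.cos(.193),np.sin(.193); e=get_obs()['eef_pos']
for zz in (z,z+.024):
    w=np.c_[p[:,0]*c-p[:,1]*s+e[0],p[:,0]*s+p[:,1]*c+e[1],p[:,2]*0+zz][[0,2,6,4]]
    cv2.polylines(a,[((proj('scene',w)+.5-[u-35,v-30])*S).astype(np.int32)],True,(0,255,0),1)
cv2.imwrite('pics/s10c.png',a)
E
```

```text
t 29.85 pos [ 0.5279 -0.0476  0.144 ] yaw 0.1899 tilt [-0.0015  0.0014] w 0.022 F [-1.7  0.8 -0.1] j [-0.09  0.35 -0.07  1.15  0.    1.29]
[-2.6, 1.1, 14.0, -0.07, -0.09, 0.28, 10.0]
0.51 [292.9, 153.3] 300 (array([ 0.5238701 , -0.04567863,  0.38056232]), np.float64(0.7071757539741494))
```

View pics/s10c.png

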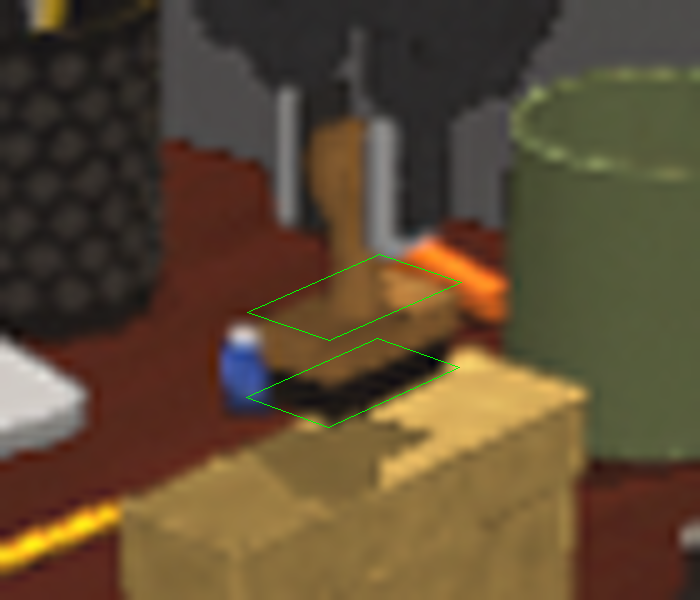

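The stamp hangs over the box about 1–2 px from the model, nearly upright. I'll lower it in small steps and watch the force.

Call:
{"method": "jog_arm", "body": {"deltas": [[[-2.5,1,8,0,0,0.2,10],[0,0,3,0,0,0,10],[0,0,0,0,0,0,10]]]}}

```text
clock: 30.25
eef_pos: [0.5303, -0.0502, 0.1346]
tool_rot: [0.638, 0.77, 0.001, 0.001]
ft_force: [0.2, -0.6, -0.2]
grip_width: 0.0225
```

```bash
python3 go.py .5295 -.05 .127 .185 1 10
```

```text
t 30.25 pos [ 0.5303 -0.0502  0.1346] yaw 0.1861 tilt [0.0023 0.0011] w 0.0225 F [ 0.2 -0.6 -0.2] j [-0.1   0.36 -0.08  1.12  0.    1.29]
[0.3, -0.7, 7.6, 0.14, -0.04, 0.07, 10.0]
```

Call:
{"method": "jog_arm", "body": {"deltas": [[[0,-0.5,5,0.1,0,0,10],[0,0,0,0,0,0,10]]]}}

```text
clock: 30.45
eef_pos: [0.5297, -0.0503, 0.1295]
tool_rot: [0.638, 0.77, 0.001, 0.0]
ft_force: [-0.1, 0.7, -0.4]
grip_width: 0.0219
```

```bash
python3 go.py .5295 -.05 .127 .185 1 10
```

```text
t 30.45 pos [ 0.5297 -0.0503  0.1295] yaw 0.186 tilt [0.0007 0.0008] w 0.0219 F [-0.1  0.7 -0.4] j [-0.1   0.37 -0.09  1.11  0.    1.29]
[0.4, -0.2, 2.5, 0.05, -0.04, 0.06, 10.0]
```

Call:
{"method": "jog_arm", "body": {"deltas": [[[0.3,0,2,0,0,0,10],[0,0,0,0,0,0,10]]]}}

```text
clock: 30.65
eef_pos: [0.53, -0.0501, 0.1277]
tool_rot: [0.638, 0.77, 0.001, 0.0]
ft_force: [0.5, 0.6, 0.4]
grip_width: 0.0223
```

```bash
python3 go.py .5295 -.05 .127 .185 1 10;  python3 - <<'E'
from h import *
camera('scene');S=10;snap('scene','s11.png');u,v=proj('scene',[.53,-.05,.11])[0].astype(int); a=cv2.resize(cv2.imread('pics/s11.png')[v-30:v+30,u-35:u+35],None,fx=S,fy=S,interpolation=2);cv2.imwrite('pics/s11c.png',a)
E
```

```text
t 30.65 pos [ 0.53   -0.0501  0.1277] yaw 0.1859 tilt [0.0016 0.0007] w 0.0223 F [0.5 0.6 0.4] j [-0.09  0.37 -0.09  1.1   0.    1.29]
[0.2, -0.5, 0.7, 0.1, -0.02, 0.05, 10.0]
```

View pics/s11c.png

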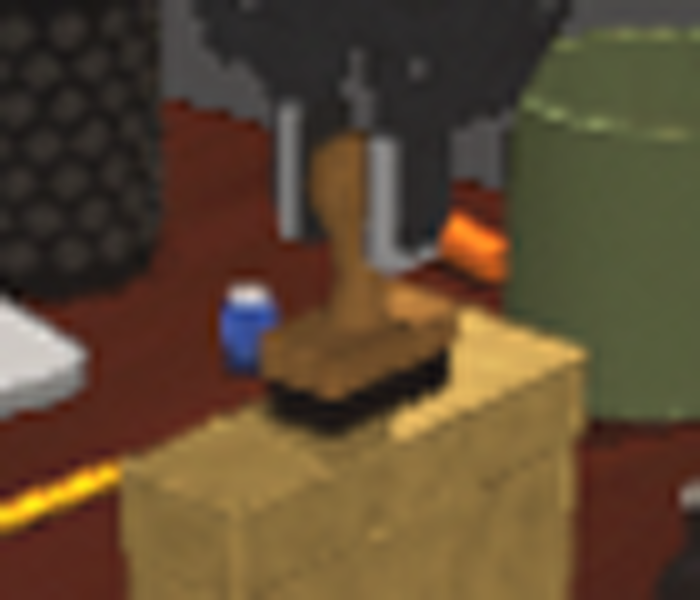

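Call:
{"method": "jog_arm", "body": {"deltas": [[[0,-0.3,1.2,0,0,0,10],[0,0,0,0,0,0,10]]]}}

```text
clock: 30.95
eef_pos: [0.5305, -0.0501, 0.1276]
tool_rot: [0.638, 0.77, 0.001, 0.001]
ft_force: [-1.5, -0.6, -0.3]
grip_width: 0.0221
```

Call:
{"method": "jog_arm", "body": {"deltas": [[[0,0,0,0,0,0,30],[0,0,0,0,0,0,45],[0,0,0,0,0,0,60],[0,0,0,0,0,0,60]]]}}

```text
clock: 31.35
eef_pos: [0.5304, -0.0501, 0.1274]
tool_rot: [0.638, 0.77, 0.001, 0.001]
ft_force: [-0.4, 0.5, -0.4]
grip_width: 0.0603
```

```bash
python3 go.py .5295 -.05 .25 .185 5 60
```

```text
t 31.35 pos [ 0.5304 -0.0501  0.1274] yaw 0.1861 tilt [0.0037 0.0006] w 0.0603 F [-0.4  0.5 -0.4] j [-0.09  0.37 -0.1   1.1   0.    1.29]
[0.1, -0.1, -24.5, 0.04, 0.0, 0.01, 60.0]
[0.1, -0.1, -24.5, 0.04, 0.0, 0.01, 60.0]
[0.1, -0.1, -24.5, 0.04, 0.0, 0.01, 60.0]
[0.1, -0.1, -24.5, 0.04, 0.0, 0.01, 60.0]
[0.1, -0.2, -24.5, 0.04, 0.0, 0.01, 60.0]
```

Call:
{"method": "jog_arm", "body": {"deltas": [[[0,0,-20,0,0,0,60],[0,0,-35,0,0,0,60],[0,0,-35,0,0,0,60],[0,-20,-30,0,0,0,60],[0,-45,0,0,0,0,60]]]}}

```text
clock: 31.85
eef_pos: [0.4677, -0.0619, 0.249]
tool_rot: [0.637, 0.77, 0.0, -0.0]
ft_force: [-0.9, -0.5, 0.6]
grip_width: 0.0598
```

Call:
{"method": "jog_arm", "body": {"deltas": [[[28,-40,0,0,0,0,60],[40,-28,0,0,0,0,60],[45,-15,0,0,0,0,60],[45,0,0,0,0,0,60],[45,0,0,0,0,0,60]]]}}

```text
clock: 32.35
eef_pos: [0.3425, 0.1215, 0.2509]
tool_rot: [0.644, 0.765, 0.002, 0.002]
ft_force: [1.2, 0.9, 0.3]
grip_width: 0.06
```

```bash
python3 go.py .5295 -.05 .25 .185 1 60; for a in "note_pad top 305 228 .19" "gold_box_c top 306 185 3.337" "stapler_c top 262 230 1.767" "tape_dispenser_c top 350 225 1.767" "rubber_stamp_c top 304 178 .19 .084" "rubber_stamp_c scene 294 160 .19 .084"  ; do python3 m2.py $a; done
python3 - <<'E'
from h import *
snap('scene','s12.png');snap('top','t12.png')
a=cv2.resize(cv2.imread('pics/s12.png')[110:260,250:400],(400,400),interpolation=2);b=cv2.resize(cv2.imread('pics/t12.png')[140:270,240:370],(400,400),interpolation=2);cv2.imwrite('pics/f12.png',np.hstack([a,b]))
E
```

```text
t 32.35 pos [0.3425 0.1215 0.2509] yaw 0.1726 tilt [0.0063 0.0003] w 0.06 F [1.2 0.9 0.3] j [ 0.34 -0.05 -0.27  1.34 -0.    1.74]
[-201.1, 154.8, 2.0, 0.36, 0.05, -0.71, 60.0]
note_pad top [ 0.4372 -0.0683  0.198 ] 0.969 1451
gold_box_c top [ 0.5293 -0.0485  3.3381] 0.674 968
stapler_c top [0.4196 0.0294 1.7772] 0.917 936
tape_dispenser_c top [ 0.4582 -0.17    1.7431] 0.834 1010
rubber_stamp_c top [ 0.5314 -0.0488  0.2171] 0.857 327
rubber_stamp_c scene [ 0.5291 -0.0481  0.3673] 0.806 341
```

View pics/f12.png

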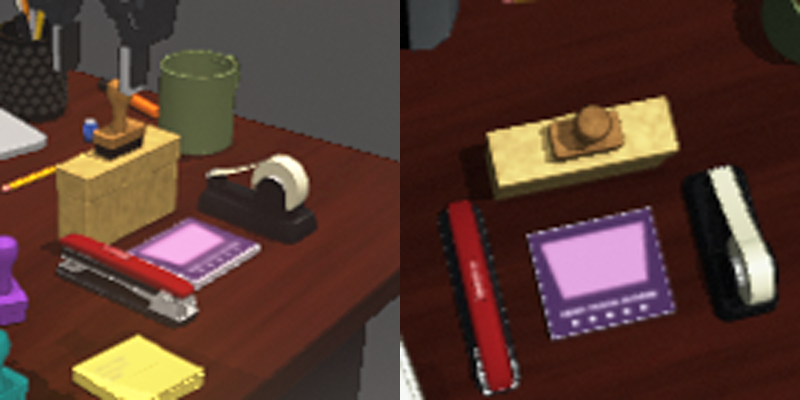

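```bash
python3 -c "
from workcell import *
print(job_done())"
```

```text
the job is handed in; nothing more can be done
None
```

The job is done and handed in at about 32.5 s on the robot's clock. I placed things in the order asked: gold box, stapler, tape dispenser, then the brown stamp on the box. I let go of each one, and the arm is clear of everything. I did not touch the mug, the card stand or the look-alike stamps.

Last checks, from fits to the camera masks:

| Thing | Gap to pad (asked: 30 mm) | Off centre along its edge |
|---|---|---|
| Gold box | about 30 mm | under 1 mm |
| Stapler | about 31 mm | about 1 mm |
| Tape dispenser | about 28 mm | under 1 mm |

- **Stamp:** it stands upright within about 2 mm of the box's middle. In the last top view its base looks lengthwise along the box.
- **Disagreements:** the scene camera's fit put the stamp about 0.17 rad (10°) off square, while the top camera's fit had it within about 0.02 rad. The top fit also put the dispenser 0.025 rad off square, but I released it within 0.001 rad of the intended angle. In both cases I put the difference down to my rough shape models. The last box fit was poor because the stamp hides part of it, but it agrees with the earlier good fits.

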